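Gauge a blind bore and fit the matching dowel

ROBOT

A 7-joint arm with a two-finger parallel gripper is mounted at the origin on a cart in front of the work surface, level with it; the furniture and walls round the work are solid. World frame = base frame: x ahead of the robot, y to its left, z up, the work surface at z = 0. Lengths are in mm, angles in rad, forces in N, time in s.
With the tool pointing down it reaches from about 425 to 875 mm from the base axis. Payload 8.4 kg.
Tool frame: the origin (TCP) lies at the centre of the arm's flange, where the gripper is bolted on; the fingertips stand 173 mm ahead of it and the grasp point (between the pads) lies 155 mm ahead of it; x points along the fingers, z is the direction in which the jaws open and shut, and the axes are right-handed (so a half turn about x gives the same grasp; the last joint's range is limited). The gripper opens to 85 mm and grips with 20 to 120 N. Pads are 22 mm wide; open, the fingers measure 114 mm over their backs; the gripper's body (76 mm by 85 mm) begins 54 mm behind the grasp point. The pads swing forward as they close: fully open they stand 13 mm farther back than shut.
Start: joints at [-1.328, 0.333, 0.04, 1.465, -0.013, 1.343, -0.059], TCP at [217.873, 612.376, 404.708] pointing down, gripper open.
Joint ranges: [-2.58, 2.58], [-0.38, 2.09], [-1.3, 1.39], [0.25, 2.4], [-1.5, 4.64], [0.08, 2.09], [-2.65, 2.65]. Speed limits (rad/s): [2.22, 2.22, 2.79, 2.79, 3.14, 3.14, 3.14].

INTERFACE

Orientations are given as a unit quaternion [x, y, z, w].
In Python, from station import get_state, capture, camera_info, robot, boxes_of gives the robot as it stands.
- The arm moves only by the tool play_rows, never from a script. Its argument "targets" is a list of rows, each a list of 6 numbers: the shift along the world's x, y, z in mm, then the turn, a rotation vector about the world's x, y, z in rad. In form: [[tx, ty, tz, ax, ay, az], ...]. A call has 1 to 12 rows; each row shifts and turns the commanded pose from where the row before left it; what a row does not reach is not made up. A row lasts 1/12 s, in which the tool goes at most 41.7 mm and 7.16 degrees, less where a joint would pass 70% of its speed; a pose out of reach is approached as far as the arm can. A call is refused whole if a number of a shift passes 41.7 or a number of a turn 0.125, either way. A call with a gripper value outside its range is refused whole. "gripper" is the closure in counts, from 0 (fully open) to 255 (shut), set as the call begins (left out, the last holds). The fingers move at their own pace and stop on an object; "newtons" is the grip in N (left out, the last holds). Time passes only in rows, so rows that do not move let the fingers close. It gives the time, the measured TCP pose, the force and the opening at its end, in the units of the state.
- get_state(): the state, without advancing time (a new reading comes with each control period).
- capture(name): name is "scene" or "top" or "wrist"; returns (picture, depth): 420x560x3 uint8, red, green, blue; 420x560 float32, mm along the optical axis (not along the pixel's ray), 0 where there is no reading.
- camera_info(name): a dict with "K" (3x3 intrinsics, pixels), "dist" ([k1, k2, p1, p2, k3] as OpenCV has them; the pictures are not rectified), "world_from_camera" (4x4, takes a point from camera to world coordinates). Camera axes: x right, y up, looking along -z (the intrinsics and any distortion apply to the point x, -y, -z); pixel columns grow to the right and rows downward; lengths in mm; the calibration is good to about 2 mm. A picture is of the moment at which its call begins: read the wrist's pose just before it. camera_info takes no time and is no camera call; for the wrist camera it gives the pose at the moment of the call.
- robot.job_done(): hands the job in, once; it reports no verdict.
Trained networks look in the newest picture that a camera, given by its name, has taken for a name from the list of things; names that differ only in an ending like _2 or _b are one class to them, and where a whole thing is asked for, a point or a joint stands for the part that bears it (a point fixed in the world has none). Each returns a list of dicts, best first, with "p" (0 to 1); they miss things now and then, are a little off and sometimes report something else, mostly with a low value. They report only what shows in the picture. A call takes as long as a camera call.
- boxes_of(camera, thing): "rect" ([left, top, right, bottom] in pixels, round what is visible of it).
The state is a dict: "t": time; "joint_pos": joint angles; "joint_vel": joint speeds; "tau": joint torques, N m; "eef_pos": TCP position; "ee_rot": TCP orientation; "ft_force": force on the tool from outside, world axes, zero at the start; "moment": the same for the moment, N m; "gripper_width": finger opening in mm.
Only numpy, scipy, OpenCV 4.12 (cv2) and the standard library are available. Lean on these libraries where they do the work, as an engineer would, in place of code of your own. Each camera call takes 0.05 s, during which the arm holds its last target.

TASK

The walnut loudspeaker plinth lacks its second dowel and nobody noted how deep the empty blind hole was drilled: take the depth rod from the rack, lower it gently into the hole until you feel it rest firmly on the bottom, note the depth, and stand the rod back in its hole in the rack. Then take the one dowel that will stand nearest to 40 mm out of the plinth, like the dowel already fitted, set it in the hole, press it down gently but firmly until it bottoms, and let go. Fluted dowels cannot be drawn out again, so never try a wrong one in the hole; never press with more than 30 N, leave the other two dowels standing in the rack, and do not disturb the other things on the table.

Things in the scene. Friction and masses are not known exactly. Their poses are not given: they have to be found in the camera images.
- plinth: fixed walnut loudspeaker plinth, a block 144 (x) x 224 (y) x 72 (z) mm. Origin: centre of its underside, z up. A beech dowel, 18 mm thick, is already fitted at x 0, y -62 mm and stands 40 mm out of the top face; the empty blind hole is at x 0, y +62 mm. The part that goes on top needs the new dowel to stand 32 to 48 mm out
- bore_mouth (a point): centre of the mouth of the empty blind hole, level with the plinth's top face, 72 mm above the table; axes as the plinth's. The hole goes straight down, 19.5 mm in diameter, with a flat hard floor at an unknown depth, anywhere from 20 to 56 mm, new every time. For every depth one of the three dowels will stand within 6 mm of 40 mm out
- rack: beech rack block 56 (x) x 260 (y) x 45 (z) mm, fixed. Origin: centre of its underside; z up. Along its middle line (x 0) it has four holes, each 32 mm deep: the narrow rod hole (12.5 mm diameter) at y -105 mm, and dowel holes (20.5 mm diameter) at y -20, +40 and +100 mm
- rod_hole (a point): centre of the mouth of the narrow hole for the depth rod, level with the rack's top face (45 mm above the table); its axes are those of the rack
- depth_rod: steel depth rod, 10 mm thick, flat end, 165 mm long, about 110 g. Round wooden handle, 22 mm thick, on its upper 48 mm (117 to 165 mm above the end); below it a 15 mm thick brass ferrule from 107 mm. Origin: centre of the flat lower end, z up along the rod. Stands loose and upright in the rack's narrow hole, 32 mm deep
- dowel_66: fluted beech dowel, 18 mm diameter, 66 mm long, about 30 g, both ends flat, small chamfer at the foot. Origin: centre of its lower end; z points up along it to the top end. Stands loose and upright in one of the rack's three dowel holes (which one varies), 32 mm of it inside the hole
- dowel_78: fluted beech dowel, 18 mm diameter, 78 mm long, about 30 g, both ends flat, small chamfer at the foot. Origin: centre of its lower end; z points up along it to the top end. Stands loose and upright in one of the rack's three dowel holes (which one varies), 32 mm of it inside the hole
- dowel_90: fluted beech dowel, 18 mm diameter, 90 mm long, about 30 g, both ends flat, small chamfer at the foot. Origin: centre of its lower end; z points up along it to the top end. Stands loose and upright in one of the rack's three dowel holes (which one varies), 32 mm of it inside the hole
- black_tape: roll of black tape, 66 mm diameter, 19 mm high, loose, behind the gap between plinth and rack, to be left alone. Origin: centre of its underside
- blue_capacitor: blue capacitor, 21 x 84 x 21 mm with its wires, loose, lying between plinth and rack, to be left alone. Origin: centre of its underside
- sanding_block: cork sanding block, 63 x 105 x 34 mm, loose, behind plinth and rack, to be left alone. Origin: centre of its underside
- beech_mallet: beech mallet, 115 x 288 x 62 mm, loose, lying behind, to be left alone. Origin: centre of its underside

How it is judged (in metres and radians):
On the way, in this order (a step that is already met when the one before it is completed fails the run):
1. the depth rod stands upright in the empty hole and rests on its bottom with more than 1.5 N (contact force between depth_rod and bore_floor_c0 above 1.5 N and angle between depth_rod's own z axis and vertical below 0.15 rad and horizontal distance between depth_rod and bore_mouth below 0.006 m), for 0.2 s.
2. the depth rod stands in its hole in the rack again, at least 24 mm deep, and is let go (horizontal distance between depth_rod and rod_hole below 0.008 m and z of depth_rod in the frame of rod_hole below -0.024 m and angle between depth_rod's own z axis and vertical below 0.15 rad and contact force between the fingers and depth_rod below 0.1 N), for 0.2 s.
3. a dowel that stands 32 to 48 mm out of the plinth is pressed on the bottom of the hole with more than 3 N (((horizontal distance between dowel_66 and bore_mouth below 0.004 m and z of dowel_66 in the frame of bore_mouth between -0.034 and -0.018 m and contact force between dowel_66 and bore_floor_c0 above 3 N) or (horizontal distance between dowel_78 and bore_mouth below 0.004 m and z of dowel_78 in the frame of bore_mouth between -0.046 and -0.03 m and contact force between dowel_78 and bore_floor_c0 above 3 N) or (horizontal distance between dowel_90 and bore_mouth below 0.004 m and z of dowel_90 in the frame of bore_mouth between -0.058 and -0.042 m and contact force between dowel_90 and bore_floor_c0 above 3 N))), for 0.1 s.
At the end, for the whole second after the job is handed in: One dowel stands upright and still in the plinth hole (within 4 mm of its centre, 0.1 rad), 32 to 48 mm out of the top face; the other two stand in the rack as before (within 12 mm); the depth rod stands in its own rack hole, at least 24 mm deep, within 0.15 rad of upright (((horizontal distance between dowel_66 and bore_mouth below 0.004 m and z of dowel_66 in the frame of bore_mouth between -0.034 and -0.018 m and angle between dowel_66's own z axis and vertical below 0.1 rad and linear speed of dowel_66 below 0.01 m/s and distance of each of dowel_78, dowel_90 from where it was at the start of the episode below 0.012 m and angle between each of dowel_78, dowel_90's own z axis and vertical below 0.15 rad) or (horizontal distance between dowel_78 and bore_mouth below 0.004 m and z of dowel_78 in the frame of bore_mouth between -0.046 and -0.03 m and angle between dowel_78's own z axis and vertical below 0.1 rad and linear speed of dowel_78 below 0.01 m/s and distance of each of dowel_66, dowel_90 from where it was at the start of the episode below 0.012 m and angle between each of dowel_66, dowel_90's own z axis and vertical below 0.15 rad) or (horizontal distance between dowel_90 and bore_mouth below 0.004 m and z of dowel_90 in the frame of bore_mouth between -0.058 and -0.042 m and angle between dowel_90's own z axis and vertical below 0.1 rad and linear speed of dowel_90 below 0.01 m/s and distance of each of dowel_66, dowel_78 from where it was at the start of the episode below 0.012 m and angle between each of dowel_66, dowel_78's own z axis and vertical below 0.15 rad)) and horizontal distance between depth_rod and rod_hole below 0.008 m and z of depth_rod in the frame of rod_hole below -0.024 m and angle between depth_rod's own z axis and vertical below 0.15 rad); the robot touches nothing.
It fails at once if the depth rod is pressed on the plinth with more than 30 N (contact force between depth_rod and plinth above 30 N).
It fails at once if a dowel is pressed on the plinth with more than 30 N (contact force between any of dowel_66, dowel_78, dowel_90 and plinth above 30 N).
It fails at once if a wrong dowel is put to the bottom of the hole (it bottoms standing more than 49.5 mm out, or goes in until less than 30 mm stands out) ((horizontal distance between dowel_66 and bore_mouth below 0.009 m and (z of dowel_66 in the frame of bore_mouth below -0.036 m or (z of dowel_66 in the frame of bore_mouth above -0.0165 m and contact force between dowel_66 and bore_floor_c0 above 1 N))) or (horizontal distance between dowel_78 and bore_mouth below 0.009 m and (z of dowel_78 in the frame of bore_mouth below -0.048 m or (z of dowel_78 in the frame of bore_mouth above -0.0285 m and contact force between dowel_78 and bore_floor_c0 above 1 N))) or (horizontal distance between dowel_90 and bore_mouth below 0.009 m and (z of dowel_90 in the frame of bore_mouth below -0.06 m or (z of dowel_90 in the frame of bore_mouth above -0.0405 m and contact force between dowel_90 and bore_floor_c0 above 1 N)))).
It fails at once if the tape, the capacitor, the sanding block or the mallet is moved by more than 25 mm (distance of any of black_tape, blue_capacitor, sanding_block, beech_mallet from where it was at the start of the episode above 0.025 m).
It also fails if it takes over 72 s, if anything falls off the work surface, if the arm or the gripper's body presses on something with over 40 N, if the wrist force passes 120 N, or if a joint passes its speed limit or range.

## Working session

There is one attempt and no reset: what is moved stays moved. The work goes in short steps, Python scripts to look and compute and a tool call to move; the robot and the scene stay as the last step left them, time stands still between calls to the robot, and variables do not carry over. Pictures are saved under pics/ and viewed, and the job is handed in when it is done.

Besides the shell and the picture viewer there is one more tool, called after "Emit:" by a JSON object that holds its "op" and its "data". play_rows: Moves the arm, as the interface text tells. Its arguments: {"type":"object","properties":{"targets":{"type":"array","items":{"type":"array","items":{"type":"number"}}},"gripper":{"type":"number"},"newtons":{"type":"number"}},"required":["targets"]}

```bash
ls; mkdir -p pics; cat > h.py <<'E'
import numpy as np, cv2
from station import get_state, capture, camera_info, robot, boxes_of
def save(img,n): cv2.imwrite(f'pics/{n}.png',cv2.cvtColor(np.ascontiguousarray(img),cv2.COLOR_RGB2BGR))
def w_of(cam,uv,depth,info=None):
    i=info or camera_info(cam); K=np.array(i['K'],float);d=np.array(i['dist'],float)
    uv=np.asarray(uv,float).reshape(-1,1,2); p=cv2.undistortPoints(uv,K,d)[:,0]
    z=np.asarray(depth,float).reshape(-1)
    c=np.c_[p[:,0]*z,-p[:,1]*z,-z,np.ones(len(z))]
    return (np.array(i['world_from_camera'])@c.T).T[:,:3]
def on_plane(cam,uv,h,info=None):
    i=info or camera_info(cam); M=np.array(i['world_from_camera'])
    a=w_of(cam,uv,np.ones(len(np.asarray(uv).reshape(-1,2))),i); o=M[:3,3]; r=a-o
    return o+r*((h-o[2])/r[:,2:3])
def proj(cam,P,info=None):
    i=info or camera_info(cam); M=np.linalg.inv(np.array(i['world_from_camera']))
    c=(M@np.c_[np.asarray(P,float).reshape(-1,3),np.ones(len(np.asarray(P).reshape(-1,3)))].T).T[:,:3]
    q=np.c_[c[:,0],-c[:,1],-c[:,2]]
    return cv2.projectPoints(q,np.zeros(3),np.zeros(3),np.array(i['K'],float),np.array(i['dist'],float))[0][:,0]
E
python3 - <<'E'
from h import *
s=get_state(); print({k:np.round(v,3) for k,v in s.items()})
for c in('scene','top','wrist'):
    i=camera_info(c); im,d=capture(c); save(im,c+'0'); np.savez('pics/'+c+'0.npz',im=im,d=d,M=i['world_from_camera'],K=i['K'],dist=i['dist'])
    print(c,np.round(i['world_from_camera'],3).tolist(),np.round(i['K'],1).tolist(),i['dist'])
E
```

```text
pics
{'t': np.float64(0.0), 'joint_pos': array([-1.328,  0.334,  0.04 ,  1.466, -0.013,  1.343, -0.059]), 'joint_vel': array([-0.   , -0.001, -0.001,  0.   ,  0.   , -0.001, -0.   ]), 'tau': array([ 0.0000e+00, -6.5857e+01,  1.3660e+00, -4.0555e+01,  1.7000e-02,
        1.3000e-02, -0.0000e+00]), 'eef_pos': array([217.817, 612.233, 403.825]), 'ee_rot': array([-0.408,  0.578,  0.407,  0.577]), 'ft_force': array([-0.091,  0.494, -0.016]), 'moment': array([ 0.048, -0.016, -0.03 ]), 'gripper_width': np.float64(85.3)}
scene [[0.916, 0.22, -0.336, 259.521], [-0.402, 0.521, -0.753, -740.877], [0.01, 0.825, 0.565, 635.783], [0.0, 0.0, 0.0, 1.0]] [[397.8, 0.0, 274.6], [0.0, 397.8, 210.5], [0.0, 0.0, 1.0]] [-0.08246225  0.          0.          0.          0.        ]
top [[-0.011, 0.996, -0.094, 479.945], [-1.0, -0.01, 0.014, 35.723], [0.013, 0.094, 0.995, 1095.814], [0.0, 0.0, 0.0, 1.0]] [[398.1, 0.0, 291.5], [0.0, 398.1, 208.8], [0.0, 0.0, 1.0]] [-0.04865481  0.          0.          0.          0.        ]
wrist [[0.336, -0.904, -0.263, 151.371], [0.942, 0.322, 0.094, 635.618], [-0.001, -0.28, 0.96, 372.703], [0.0, 0.0, 0.0, 1.0]] [[328.6, 0.0, 278.1], [0.0, 328.6, 209.8], [0.0, 0.0, 1.0]] [-0.06519766  0.          0.          0.          0.        ]
```

View pics/scene0.png

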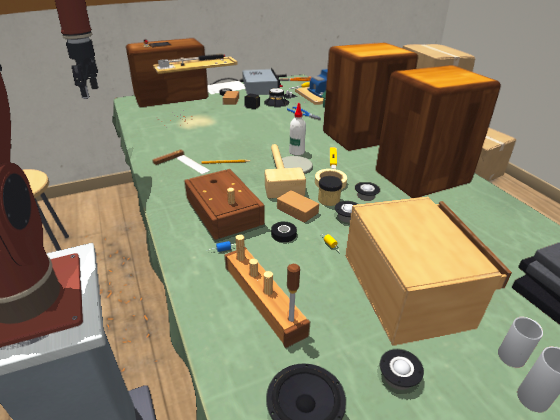

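View pics/top0.png

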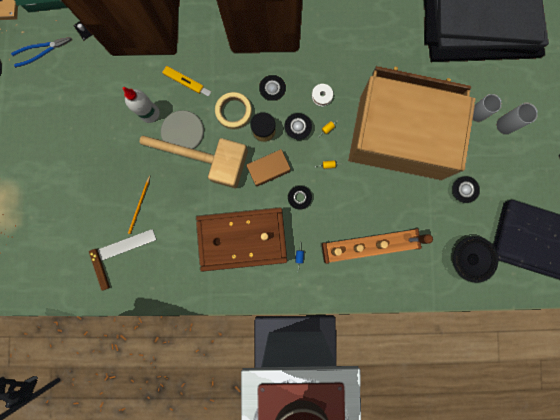

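View pics/wrist0.png

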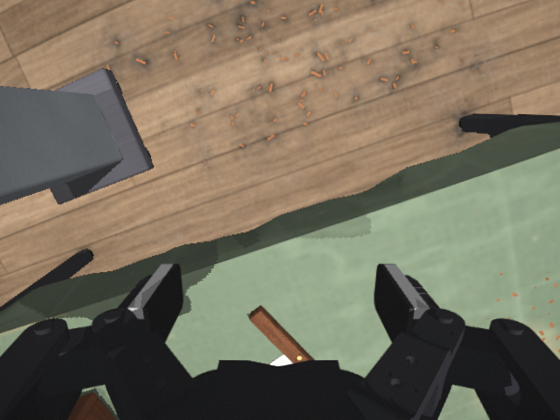

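```bash
python3 - <<'E'
from h import *
from scipy.spatial.transform import Rotation as R
print(np.round(R.from_quat(get_state()['ee_rot']).as_matrix(),3))
t=np.load('pics/top0.npz');s=np.load('pics/scene0.npz')
save(cv2.resize(t['im'][190:290,180:450],None,fx=2.9,fy=2.9,interpolation=cv2.INTER_CUBIC),'topz')
save(cv2.resize(s['im'][160:350,170:330],None,fx=3.1,fy=3.1,interpolation=cv2.INTER_CUBIC),'scenez')
# heightmap from top
v,u=np.mgrid[190:290,180:450]
P=w_of('top',np.c_[u.ravel(),v.ravel()],t['d'][190:290,180:450].ravel())
z=P[:,2].reshape(v.shape)
np.save('pics/topP.npy',P.reshape(*v.shape,3))
h=np.clip(z,0,200)/200*255
save(cv2.resize(cv2.applyColorMap(h.astype(np.uint8),cv2.COLORMAP_JET)[:,:,::-1],None,fx=2.9,fy=2.9,interpolation=cv2.INTER_NEAREST),'toph')
def rect(m):
    pts=P.reshape(*v.shape,3)[m][:,:2].astype(np.float32)
    return cv2.minAreaRect(pts),np.median(z[m])
a=P.reshape(*v.shape,3)
m=(abs(z-72)<5)&(u<295); print(rect(m))
m=(abs(z-45)<5)&(u>315); print(rect(m))
for c,th in (('top','plinth'),('top','depth_rod'),('scene','dowel_66'),('scene','dowel_78'),('scene','dowel_90')):
    print(th,[(np.round(b['rect']),round(b['p'],2)) for b in boxes_of(c,th)][:4])
E
```

```text
[[-0.    -0.942  0.335]
 [-0.001  0.335  0.942]
 [-1.    -0.    -0.001]]
(((501.0469970703125, 152.92477416992188), (144.3435821533203, 224.93858337402344), 5.2715163230896), np.float64(72.66746727617283))
(((479.84283447265625, -190.04864501953125), (55.8350944519043, 258.142333984375), 7.860074043273926), np.float64(45.603819170674115))
plinth [(array([194., 210., 288., 272.]), 0.73), (array([248., 149., 289., 186.]), 0.2)]
depth_rod [(array([353., 244., 364., 253.]), 0.67), (array([408., 236., 430., 245.]), 0.53)]
dowel_66 [(array([248., 259., 259., 276.]), 0.66), (array([264., 274., 273., 294.]), 0.46)]
dowel_78 [(array([248., 259., 259., 276.]), 0.66), (array([264., 274., 273., 294.]), 0.46)]
dowel_90 [(array([248., 259., 259., 276.]), 0.66), (array([264., 274., 273., 294.]), 0.46)]
```

View pics/topz.png

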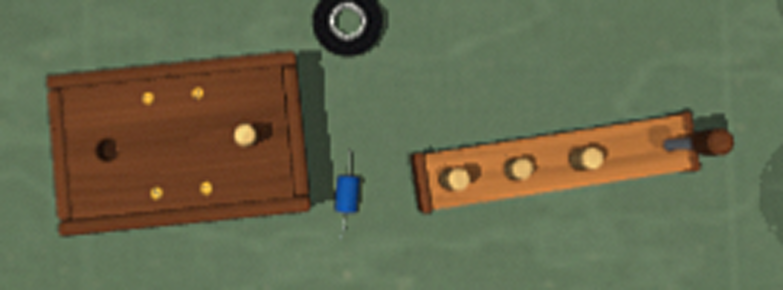

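View pics/scenez.png

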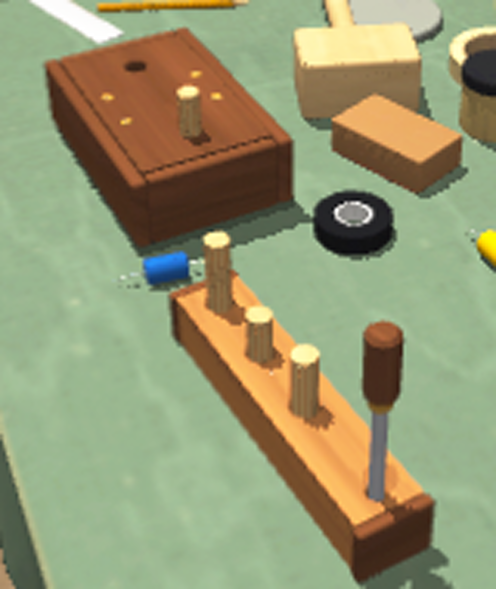

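View pics/toph.png

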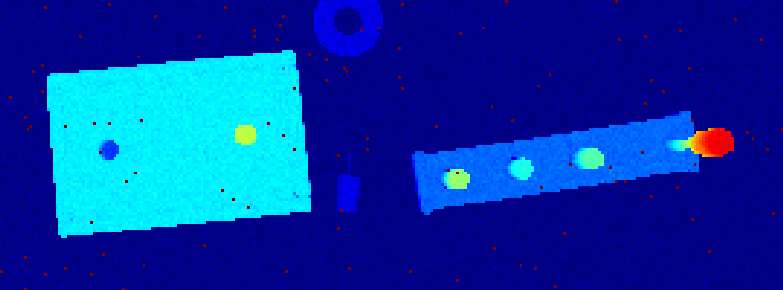

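```bash
python3 - <<'E'
from h import *
a=np.load('pics/topP.npy'); z=a[:,:,2]; v,u=np.mgrid[190:290,180:450]
def local(c,th,o): 
    th=np.radians(th);return np.array(c)+[-np.sin(th)*o,np.cos(th)*o]
pc,pt=(501.05,152.92),5.27; rc,rt=(479.84,-190.05),7.86
for n,o in(('hole',62),('fitted',-62)): print(n,local(pc,pt,o).round(1))
for n,o in(('d+100',100),('d+40',40),('d-20',-20),('rod',-105)): print(n,local(rc,rt,o).round(1))
def blob(box,lo,hi):
    x0,y0,x1,y1=box
    m=(u>=x0)&(u<x1)&(v>=y0)&(v<y1)&(z>lo)&(z<hi)
    p=a[m]; return p
for n,b,lo,hi in (('fit',(255,225,275,250),106,120),('d90',(325,240,350,260),95,112),('d66',(350,238,372,258),70,88),('d78',(373,234,397,256),82,100),('rod',(400,230,440,250),150,200)):
    p=blob(b,lo,hi); zt=np.percentile(p[:,2],80); q=p[abs(p[:,2]-np.median(p[:,2]))<4]
    (c,r)=cv2.minEnclosingCircle(q[:,:2].astype(np.float32)); print(n,len(q),np.median(q[:,2]).round(1),q.mean(0).round(1),np.round(c,1),round(r,1))
m=(u>205)&(u<230)&(v>230)&(v<252)&(z<66); p=a[m]; print('hole',len(p),p.mean(0).round(1)); print(np.sort(p[:,2]).round(0))
# scene check
s=np.load('pics/scene0.npz')
print(proj('scene',[[*local(pc,pt,62),72],[*local(pc,pt,-62),112],[*local(rc,rt,100),103],[*local(rc,rt,40),79],[*local(rc,rt,-20),91],[*local(rc,rt,-105),178]]).round(1))
E
```

```text
hole [495.4 214.7]
fitted [506.7  91.2]
d+100 [466.2 -91. ]
d+40 [ 474.4 -150.4]
d-20 [ 482.6 -209.9]
rod [ 494.2 -294.1]
fit 42 111.9 [506.5  90.6 112. ] [506.   90.5] 8.9
d90 37 103.7 [466.4 -92.  103.9] [466.3 -91.9] 8.9
d66 40 79.4 [ 474.4 -151.5   79.3] [ 474.5 -151.6] 9.3
d78 40 91.1 [ 483.  -211.3   91.3] [ 482.9 -211.3] 8.6
rod 67 177.8 [ 494.2 -293.3  177.6] [ 493.8 -294.2] 11.2
hole 39 [495.9 218.9  40.3]
[32. 33. 33. 33. 34. 34. 35. 35. 35. 35. 35. 36. 36. 36. 36. 37. 37. 37.
 37. 37. 37. 37. 38. 38. 38. 38. 38. 39. 40. 42. 44. 47. 51. 51. 51. 56.
 59. 61. 63.]
[[213.1 180.6]
 [230.1 188.6]
 [239.1 236.2]
 [252.8 260.5]
 [267.4 273.3]
 [292.9 265.5]]
```

Emit:
{"op": "play_rows", "data": {"targets": [[20,-34,0,0,0,-0.092],[20,-34,0,0,0,-0.092],[20,-34,0,0,0,-0.092],[20,-34,0,0,0,-0.092],[20,-34,0,0,0,-0.092],[20,-34,0,0,0,-0.092],[20,-34,0,0,0,-0.092],[20,-34,0,0,0,-0.092],[20,-34,0,0,0,-0.092],[20,-34,0,0,0,-0.092],[20,-34,0,0,0,-0.092],[20,-34,0,0,0,-0.092]], "gripper": 0}}

```text
t: 1.4
eef_pos: [458.4, 202.4, 405.1]
ee_rot: [-0.042, 0.706, 0.043, 0.706]
ft_force: [1.4, 0.6, 0.6]
gripper_width: 85.3
```

Emit:
{"op": "play_rows", "data": {"targets": [[20,-34,0,0,0,0],[20,-34,0,0,0,0],[0,0,0,0,0,0],[0,0,0,0,0,0],[0,0,0,0,0,0]]}}

```text
t: 1.82
eef_pos: [497.7, 136.7, 404.7]
ee_rot: [-0.044, 0.706, 0.044, 0.706]
ft_force: [0.9, 0.5, -0.2]
gripper_width: 85.1
```

```bash
cat > wr.py <<'E'
from h import *
import sys
from scipy.spatial.transform import Rotation as R
def shot(n):
    s=get_state(); i=camera_info('wrist'); im,d=capture('wrist'); save(im,n); np.savez('pics/'+n+'.npz',im=im,d=d,M=i['world_from_camera'],K=i['K'],dist=i['dist'])
    print(s['t'],s['eef_pos'].round(1),np.round(R.from_quat(s['ee_rot']).as_matrix(),3).tolist(),s['ft_force'].round(2),s['moment'].round(2),s['gripper_width'])
def load(n):
    z=np.load('pics/'+n+'.npz'); return z['im'],z['d'],{'K':z['K'],'dist':z['dist'],'world_from_camera':z['M']}
if __name__=='__main__': shot(sys.argv[1])
E
python3 wr.py w1
```

```text
1.8167 [497.7 136.7 404.7] [[-0.0, -0.124, 0.992], [0.0, 0.992, 0.124], [-1.0, 0.0, -0.0]] [ 0.88  0.5  -0.21] [ 0.06 -0.04  0.  ] 85.08000982025588
```

View pics/w1.png

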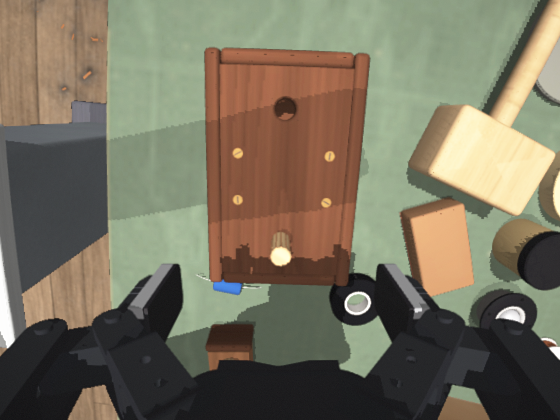

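```bash
cat > hole.py <<'E'
from wr import *
def fit(n,rough,h,rad,win=30,dark=True,hr=None):
    """circle centre (world xy) from depth-map: pixels whose world z differs"""
    im,d,i=load(n); u0,v0=proj('wrist',[[*rough,h]],i)[0].round().astype(int)
    v,u=np.mgrid[max(0,v0-win):v0+win,max(0,u0-win):u0+win]; v=v[(v<420).all(1)];u=u[:len(v)]
    P=w_of('wrist',np.c_[u.ravel(),v.ravel()],d[v,u].ravel(),i).reshape(*v.shape,3)
    return im,d,i,u,v,P
E
python3 - <<'E'
from hole import *
def ray_circ(n,mask,u,v,i,h):
    c,_=cv2.findContours(mask.astype(np.uint8),cv2.RETR_EXTERNAL,cv2.CHAIN_APPROX_NONE); c=max(c,key=cv2.contourArea)[:,0]
    uv=np.c_[c[:,0]+u[0,0],c[:,1]+v[0,0]]; W=on_plane('wrist',uv,h,i)[:,:2]
    A=np.c_[2*W,np.ones(len(W))]; s=np.linalg.lstsq(A,(W**2).sum(1),rcond=None)[0]; return s[:2].round(2),round(np.sqrt(s[2]+s[:2]@s[:2]),2),uv.mean(0).round(1),cv2.minEnclosingCircle(W.astype(np.float32))
im,d,i,u,v,P=fit('w1',(495.4,214.7),72,9.75)
g=im[v,u].astype(int).sum(2)
print(np.median(P[...,2]))
m=P[...,2]<66; print('depthmask',ray_circ('w1',m,u,v,i,72)); 
for th in (100,130,160): print(th,ray_circ('w1',g<th,u,v,i,72))
q=P[m]; print(np.sort(q[:,2])[::8].round(0)); 
im,d,i,u,v,P=fit('w1',(506.7,91.2),112,9)
m=abs(P[...,2]-112)<4; print('fitted',ray_circ('w1',m,u,v,i,112),P[m].mean(0))
# plinth rect
v,u=np.mgrid[0:420,0:560]
P=w_of('wrist',np.c_[u.ravel(),v.ravel()],d.ravel(),i); P=P[(abs(P[:,2]-72)<5)&(P[:,1]<300)&(P[:,0]<590)&(P[:,0]>420)&(P[:,1]>30)]; print(cv2.minAreaRect(P[:,:2].astype(np.float32)),np.median(P[:,2]))
E
```

```text
71.51345878051148
depthmask (array([494.85, 212.71]), np.float64(9.14), array([285.1, 108.8]), ((495.1199951171875, 212.77732849121094), 9.5823335647583))Traceback (most recent call last):
  File "<stdin>", line 10, in <module>
  File "<stdin>", line 3, in ray_circ
ValueError: max() iterable argument is empty
```

```bash
cat >> hole.py <<'E'
def ray_circ(mask,u,v,i,h):
    c,_=cv2.findContours(mask.astype(np.uint8),cv2.RETR_EXTERNAL,cv2.CHAIN_APPROX_NONE)
    if not c: return None
    c=max(c,key=cv2.contourArea)[:,0]
    uv=np.c_[c[:,0]+u[0,0],c[:,1]+v[0,0]]; W=on_plane('wrist',uv,h,i)[:,:2]
    A=np.c_[2*W,np.ones(len(W))]; s=np.linalg.lstsq(A,(W**2).sum(1),rcond=None)[0]; return s[:2].round(2),round(np.sqrt(s[2]+s[:2]@s[:2]),2),uv.mean(0).round(1)
E
python3 - <<'E'
from hole import *
im,d,i,u,v,P=fit('w1',(495.4,214.7),72,9.75)
g=im[v,u].astype(int).sum(2); print(np.percentile(g,[1,5,10,30,50]))
for th in (130,150,170,190): print(th,ray_circ(g<th,u,v,i,72))
q=P[P[...,2]<66]; print(np.sort(q[:,2])[::8].round(0)); 
im,d,i,u,v,P=fit('w1',(506.7,91.2),112,9)
m=abs(P[...,2]-112)<4; print('fitted',ray_circ(m,u,v,i,112),P[m].mean(0))
v,u=np.mgrid[0:420,0:560]
P=w_of('wrist',np.c_[u.ravel(),v.ravel()],d.ravel(),i); P=P[(abs(P[:,2]-72)<5)&(P[:,1]<300)&(P[:,0]<590)&(P[:,0]>420)&(P[:,1]>30)]; print(cv2.minAreaRect(P[:,:2].astype(np.float32)),np.median(P[:,2]))
E
```

```text
[126. 140. 217. 281. 299.]
130 (array([494.48, 213.09]), np.float64(8.58), array([290.4, 103.1]))
150 (array([494.57, 214.72]), np.float64(7.79), array([284.6, 107. ]))
170 (array([494.46, 214.54]), np.float64(8.22), array([285.2, 106.9]))
190 (array([494.79, 214.24]), np.float64(8.71), array([285.6, 107.4]))
[32. 33. 33. 33. 33. 33. 34. 34. 34. 34. 34. 34. 34. 34. 34. 34. 34. 34.
 34. 34. 34. 34. 34. 34. 35. 35. 35. 35. 35. 35. 35. 35. 35. 35. 35. 35.
 35. 35. 36. 36. 38. 43. 47. 53. 56. 60. 63. 65.]
fitted (array([506.17,  90.97]), np.float64(8.72), array([280.7, 255.6])) [506.20036922  90.62208351 111.11987743]
((500.0959777832031, 151.6306915283203), (144.88485717773438, 223.30435180664062), 4.964925289154053) 71.44297630958607
```

Emit:
{"op": "play_rows", "data": {"targets": [[0,-40,0,0,0,0],[0,-40,0,0,0,0],[0,-40,0,0,0,0],[0,-40,0,0,0,0],[0,-40,0,0,0,0],[0,-40,0,0,0,0],[0,-40,0,0,0,0],[0,-40,0,0,0,0],[0,-40,0,0,0,0],[0,0,0,0,0,0],[0,0,0,0,0,0],[0,0,0,0,0,0]]}}

```text
t: 2.87
eef_pos: [498.4, -222.1, 404.4]
ee_rot: [-0.045, 0.706, 0.045, 0.706]
ft_force: [-0.1, -0.3, -0.2]
gripper_width: 85.2
```

```bash
python3 wr.py w2; python3 - <<'E'
from hole import *
for n,c,h in(('rod',(494,-294),178),('d90',(466.3,-91.5),103),('d66',(474.4,-151),79),('d78',(482.8,-210.5),91)):
    im,d,i,u,v,P=fit('w2',c,h,9)
    m=(abs(P[...,2]-h)<4)&(np.hypot(P[...,0]-c[0],P[...,1]-c[1])<16)
    if m.sum(): print(n,ray_circ(m,u,v,i,h),P[m].mean(0).round(1),np.median(P[m][:,2]))
im,d,i=load('w2')
v,u=np.mgrid[0:420,0:560]
P=w_of('wrist',np.c_[u.ravel(),v.ravel()],d.ravel(),i); P=P[(abs(P[:,2]-45)<5)&(P[:,0]<540)&(P[:,0]>420)&(P[:,1]>-330)&(P[:,1]<-50)]; print(cv2.minAreaRect(P[:,:2].astype(np.float32)))
E
```

```text
2.8667 [ 498.4 -222.1  404.4] [[-0.001, -0.127, 0.992], [0.001, 0.992, 0.127], [-1.0, 0.001, -0.0]] [-0.14 -0.26 -0.23] [-0.03 -0.04 -0.02] 85.16823264726223
rod (array([ 494.1 , -293.66]), np.float64(10.22), array([258.4, 325.9])) [ 494.1 -294.5  176.7] 177.01952320145762
d90 (array([465.97, -93.6 ]), np.float64(8.77), array([256.6,  32.8])) [465.9 -93.5 102.5] 102.57723506318112
d66 (array([ 474.48, -152.6 ]), np.float64(8.59), array([260.4, 113.5])) [ 474.5 -152.5   78.5] 78.50119379546402
d78 (array([ 482.75, -211.17]), np.float64(8.7), array([261.5, 183. ])) [ 482.7 -211.3   90.3] 90.314226063046
((479.7850036621094, -191.7396697998047), (55.590518951416016, 259.7674255371094), 7.946719169616699)
```

View pics/w2.png

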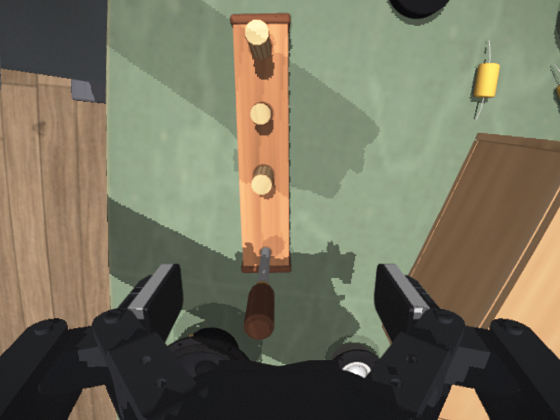

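Emit:
{"op": "play_rows", "data": {"targets": [[-2,-36,0,0,0,0],[-2.3,-36,0,0,0,0],[0,0,-20,0,0,0],[0,0,-20,0,0,0],[0,0,-20,0,0,0],[0,0,-20,0,0,0],[0,0,-10,0,0,0],[0,0,-5,0,0,0],[0,0,0,0,0,0],[0,0,0,0,0,0]]}}

```text
t: 3.75
eef_pos: [494.1, -295.2, 310.5]
ee_rot: [-0.045, 0.705, 0.044, 0.706]
ft_force: [-0.4, 0.2, 0.4]
gripper_width: 85.3
```

Emit:
{"op": "play_rows", "data": {"targets": [[0,0,0,0,0,0],[0,0,0,0,0,0],[0,0,0,0,0,0],[0,0,0,0,0,0],[0,0,0,0,0,0],[0,0,0,0,0,0],[0,0,0,0,0,0],[0,0,0,0,0,0],[0,0,0,0,0,0],[0,0,0,0,0,0]], "gripper": 255, "newtons": 60}}

```text
t: 4.58
eef_pos: [493.7, -295.8, 310.1]
ee_rot: [-0.044, 0.706, 0.044, 0.706]
ft_force: [-0.9, 0.0, 5.4]
gripper_width: 20.5
```

```bash
python3 wr.py w3
```

```text
4.5833 [ 493.7 -295.8  310.1] [[0.0, -0.125, 0.992], [-0.0, 0.992, 0.125], [-1.0, -0.0, 0.0]] [-0.91  0.04  5.42] [ 0.11  0.2  -0.01] 20.501219664436057
```

View pics/w3.png

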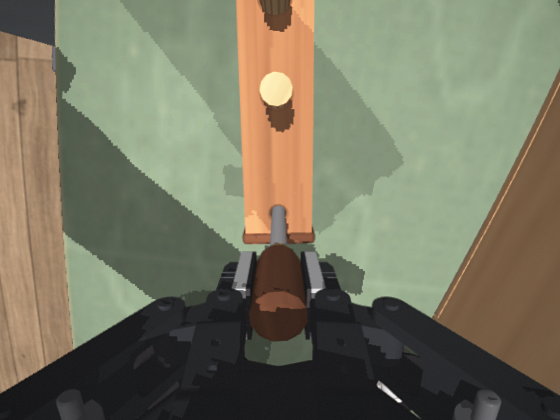

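Emit:
{"op": "play_rows", "data": {"targets": [[0,0,5,0,0,0],[0,0,10,0,0,0],[0,0,20,0,0,0],[0,0,20,0,0,0],[0,0,20,0,0,0],[0,0,30,0,0,0],[0,0,25,0,0,0],[0,0,0,0,0,0],[0,0,0,0,0,0],[0,0,0,0,0,0]]}}

```text
t: 5.47
eef_pos: [493.4, -295.4, 439.3]
ee_rot: [-0.044, 0.706, 0.044, 0.706]
ft_force: [0.1, -0.9, -1.0]
gripper_width: 20.9
```

```bash
python3 - <<'E'
from wr import *
shot('w4')
im,d=capture('scene'); save(cv2.resize(im[100:350,170:370],None,fx=2.4,fy=2.4),'s4')
print(proj('scene',[[493.7,-295.8,310.1-297.1+130],[493.7,-295.8,310.1-297.1+130+165]]).round(1))
E
```

```text
5.4667 [ 493.4 -295.4  439.3] [[-0.001, -0.125, 0.992], [0.001, 0.992, 0.125], [-1.0, 0.001, -0.0]] [ 0.07 -0.86 -0.98] [-0.01 -0.04 -0.02] 20.91722830359482
[[292.3 281.1]
 [296.2 202. ]]
```

View pics/s4.png

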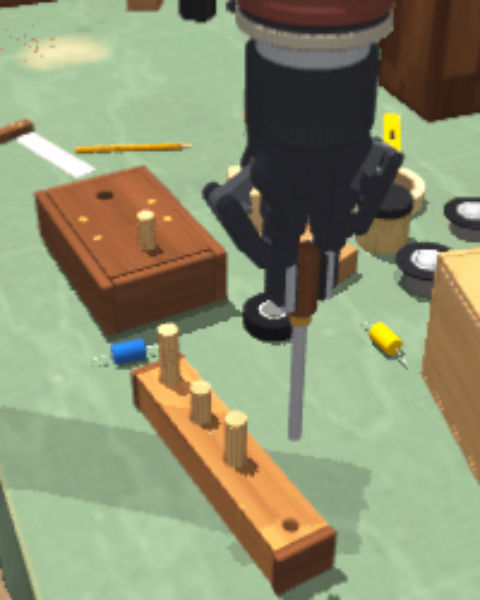

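View pics/w4.png

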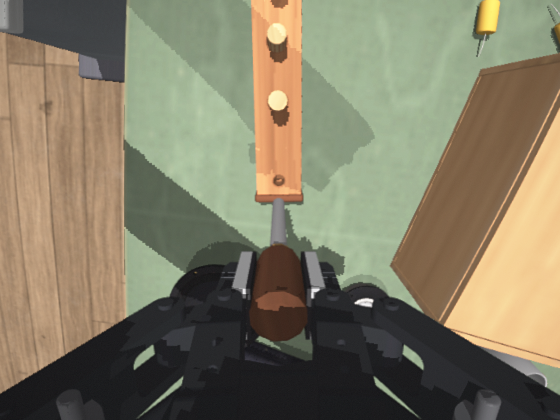

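Emit:
{"op": "play_rows", "data": {"targets": [[0,20,0,0,0,0],[0,38,0,0,0,0],[0,38,0,0,0,0],[0,38,0,0,0,0],[0,38,0,0,0,0],[0,38,0,0,0,0],[0,38,0,0,0,0],[0,38,0,0,0,0],[0,38,0,0,0,0],[0,38,0,0,0,0],[0,38,0,0,0,0],[0,38,0,0,0,0]]}}

```text
t: 6.57
eef_pos: [492.9, 144.1, 438.8]
ee_rot: [-0.044, 0.706, 0.044, 0.705]
ft_force: [0.7, 0.5, -0.9]
gripper_width: 20.7
```

Emit:
{"op": "play_rows", "data": {"targets": [[0,30,0,0,0,0],[0,25,0,0,0,0],[0,12,0,0,0,0],[0,4,0,0,0,0],[0,0,0,0,0,0],[0,0,0,0,0,0],[0,0,0,0,0,0]]}}

```text
t: 7.15
eef_pos: [494.0, 211.3, 439.8]
ee_rot: [-0.043, 0.706, 0.043, 0.706]
ft_force: [0.2, 0.1, 0.2]
gripper_width: 20.5
```

```bash
python3 - <<'E'
from wr import *
shot('w5')
im,d=capture('scene'); save(cv2.resize(im[100:300,130:330],None,fx=2.9,fy=2.9),'s5')
im,d=capture('top'); save(cv2.resize(im[190:290,180:300],None,fx=5,fy=5),'t5')
s=get_state()['eef_pos']
print(proj('scene',[[s[0],s[1],s[2]-297.1]]).round(1),proj('top',[[s[0],s[1],s[2]-297.1]]).round(1))
E
```

```text
7.15 [494.  211.3 439.8] [[-0.0, -0.122, 0.993], [-0.0, 0.993, 0.122], [-1.0, -0.0, -0.0]] [0.18 0.08 0.16] [ 0.02  0.05 -0.01] 20.505309400333488
[[210.9 158.5]] [[212.3 241.3]]
```

View pics/w5.png

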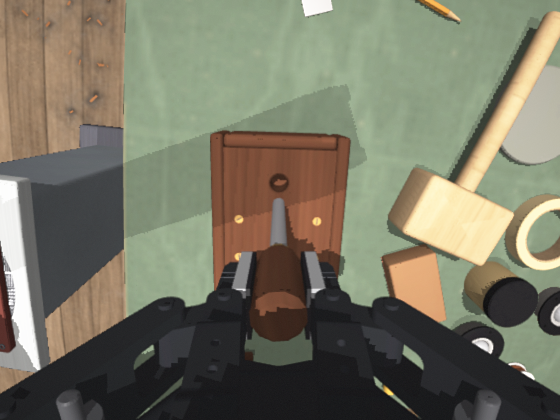

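View pics/s5.png

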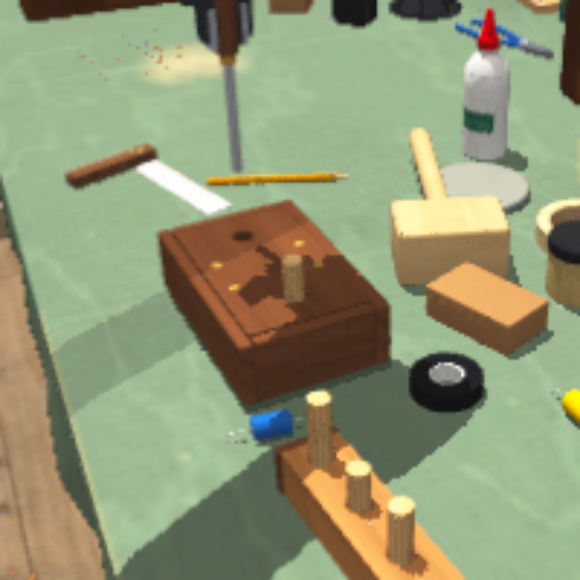

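```bash
python3 - <<'E'
from hole import *
im,d,i,u,v,P=fit('w5',(494.9,213.9),72,9.75)
g=im[v,u].astype(int).sum(2)
print('depth',ray_circ((P[...,2]<66)&(np.hypot(P[...,0]-495,P[...,1]-214)<25),u,v,i,72))
for th in (150,170,190): print(th,ray_circ(g<th,u,v,i,72))
print(proj('wrist',[[494,211.3,142.7],[494,211.3,439.8-155],[495,214,72]],i).round(1))
save(cv2.resize(im[150:290,210:350],None,fx=4,fy=4,interpolation=cv2.INTER_CUBIC),'w5z')
E
```

```text
depth (array([495.04, 214.25]), np.float64(8.91), array([279., 182.]))
150 (array([494.96, 214.  ]), np.float64(7.71), array([279.2, 181.2]))
170 (array([494.68, 213.8 ]), np.float64(9.09), array([278.5, 182.5]))
190 (array([494.77, 213.94]), np.float64(9.49), array([278.6, 182.4]))
[[277.6 202.2]
 [277.2 288.4]
 [278.9 182.4]]
```

View pics/w5z.png

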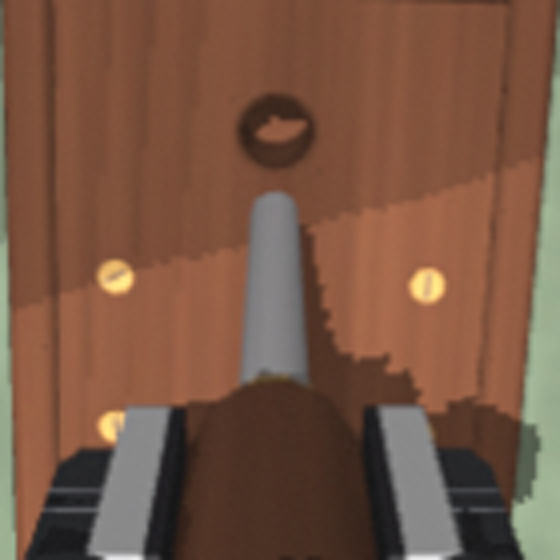

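Emit:
{"op": "play_rows", "data": {"targets": [[0.9,2.7,0,0,0,0],[0,0,-15,0,0,0],[0,0,-15,0,0,0],[0,0,-15,0,0,0],[0,0,-10,0,0,0],[0,0,-5,0,0,0],[0,0,0,0,0,0],[0,0,0,0,0,0],[0,0,0,0,0,0]]}}

```text
t: 8.05
eef_pos: [494.8, 216.2, 380.6]
ee_rot: [-0.044, 0.705, 0.044, 0.706]
ft_force: [0.9, -0.8, -0.1]
gripper_width: 20.5
```

```bash
python3 - <<'E'
from wr import *
shot('w6')
im,d,i=load('w6')
save(cv2.resize(im[150:290,210:350],None,fx=4,fy=4,interpolation=cv2.INTER_CUBIC),'w6z')
im,d=capture('scene'); save(cv2.resize(im[130:250,170:270],None,fx=5,fy=5,interpolation=cv2.INTER_CUBIC),'s6')
E
```

```text
8.05 [494.8 216.2 380.6] [[0.001, -0.125, 0.992], [0.001, 0.992, 0.125], [-1.0, 0.001, 0.001]] [ 0.91 -0.77 -0.1 ] [ 0.01  0.01 -0.06] 20.46190664218864
```

View pics/w6z.png

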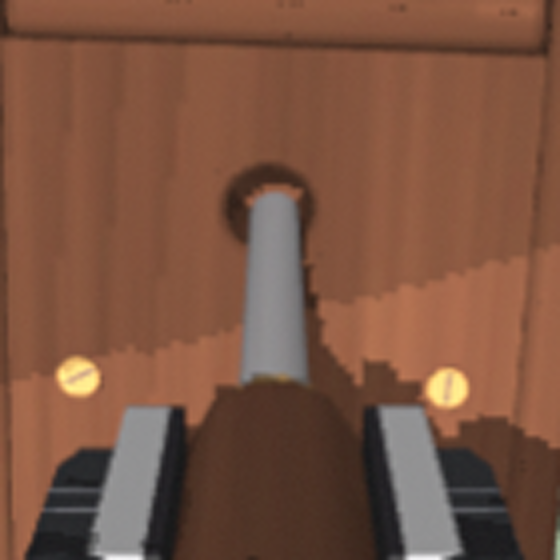

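View pics/s6.png

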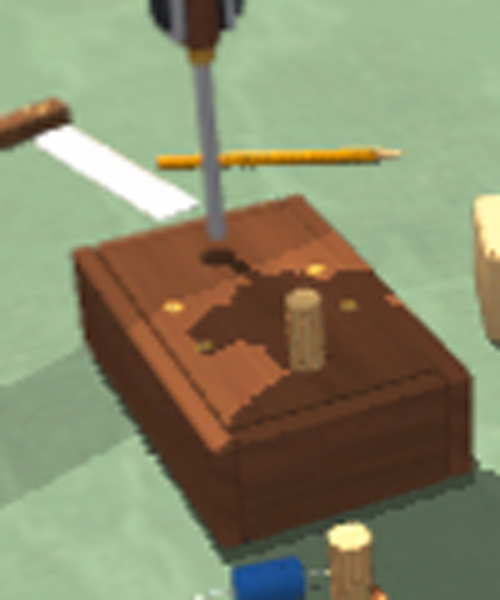

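Emit:
{"op": "play_rows", "data": {"targets": [[-1,0,0,0,0,0],[0,0,0,0,0,0],[0,0,0,0,0,0]]}}

```text
t: 8.4
eef_pos: [493.5, 216.1, 379.9]
ee_rot: [-0.044, 0.706, 0.044, 0.706]
ft_force: [0.2, 0.0, -0.9]
gripper_width: 20.2
```

Emit:
{"op": "play_rows", "data": {"targets": [[0,0,0,0,0,0]]}}

```text
t: 8.48
eef_pos: [493.4, 216.1, 379.8]
ee_rot: [-0.044, 0.706, 0.044, 0.706]
ft_force: [-0.2, 0.2, -0.5]
gripper_width: 20.6
```

```bash
python3 - <<'E'
from wr import *
shot('w7')
im,d,i=load('w7')
save(cv2.resize(im[150:290,210:350],None,fx=4,fy=4,interpolation=cv2.INTER_CUBIC),'w7z')
s=get_state(); print(s['eef_pos'],s['joint_vel'].round(3))
for P in ([494,215,72],[494,214,72],[494,215,83],[494,216,83],[494,216,372-297],[494,216,83+165]): print(P,((proj('wrist',[P],i)-[210,150])*4).round(0))
E
```

```text
8.4833 [493.4 216.1 379.8] [[0.0, -0.125, 0.992], [0.0, 0.992, 0.125], [-1.0, 0.0, 0.0]] [-0.25  0.24 -0.49] [0.01 0.03 0.01] 20.568060306326863
[493.4434441  216.09375435 379.78632576] [ 0.     0.002 -0.001  0.001 -0.    -0.     0.001]
[494, 215, 72] [[272. 202.]]
[494, 214, 72] [[271. 206.]]
[494, 215, 83] [[272. 215.]]
[494, 216, 83] [[273. 210.]]
[494, 216, 75] [[273. 201.]]
[494, 216, 248] [[274. 686.]]
```

View pics/w7z.png

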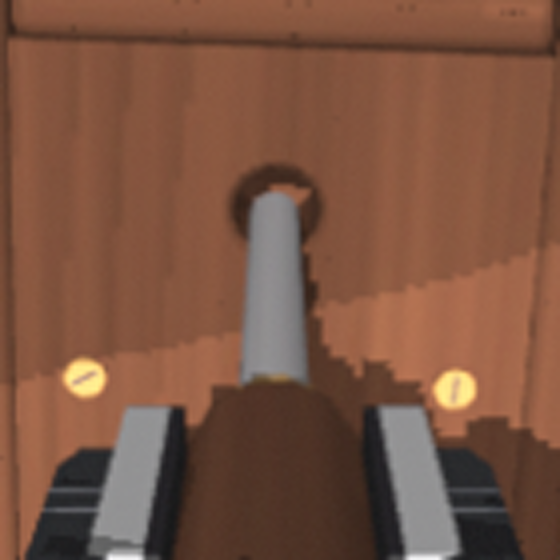

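Emit:
{"op": "play_rows", "data": {"targets": [[0.6,-2,0,0,0,0],[0,0,0,0,0,0],[0,0,-5,0,0,0],[0,0,-5,0,0,0],[0,0,-5,0,0,0],[0,0,-5,0,0,0],[0,0,0,0,0,0],[0,0,0,0,0,0],[0,0,0,0,0,0],[0,0,0,0,0,0]]}}

```text
t: 9.37
eef_pos: [494.2, 214.1, 359.9]
ee_rot: [-0.044, 0.706, 0.044, 0.706]
ft_force: [0.0, 0.6, -0.4]
gripper_width: 20.9
```

```bash
python3 - <<'E'
from wr import *
shot('w8')
im,d,i=load('w8')
save(cv2.resize(im[150:290,210:350],None,fx=4,fy=4,interpolation=cv2.INTER_CUBIC),'w8z')
E
```

```text
9.3667 [494.2 214.1 359.9] [[0.0, -0.125, 0.992], [0.0, 0.992, 0.125], [-1.0, 0.0, 0.0]] [ 0.02  0.61 -0.42] [-0.06 -0.02 -0.04] 20.908334607092993
```

View pics/w8z.png

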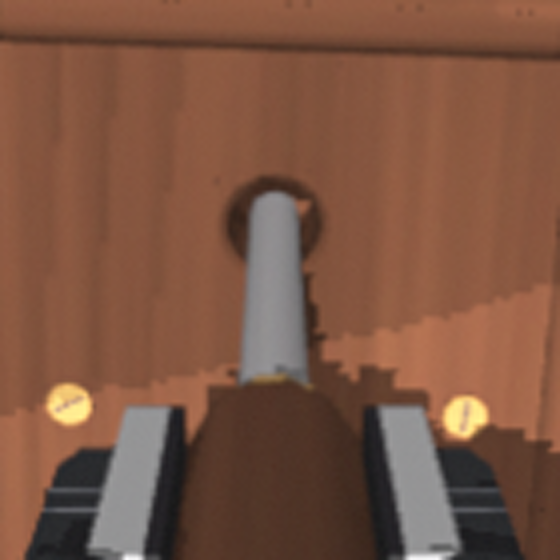

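Emit:
{"op": "play_rows", "data": {"targets": [[0,0,-4,0,0,0],[0,0,-4,0,0,0],[0,0,-4,0,0,0],[0,0,-4,0,0,0],[0,0,-3,0,0,0],[0,0,0,0,0,0],[0,0,0,0,0,0],[0,0,0,0,0,0],[0,0,0,0,0,0]]}}

```text
t: 10.17
eef_pos: [494.2, 214.1, 340.9]
ee_rot: [-0.044, 0.706, 0.044, 0.706]
ft_force: [-0.1, 0.5, -0.0]
gripper_width: 20.7
```

Emit:
{"op": "play_rows", "data": {"targets": [[0,0,-1,0,0,0],[0,0,-1,0,0,0],[0,0,-1,0,0,0],[0,0,-1,0,0,0],[0,0,0,0,0,0],[0,0,0,0,0,0]]}}

```text
t: 10.67
eef_pos: [494.1, 214.1, 336.6]
ee_rot: [-0.044, 0.706, 0.044, 0.706]
ft_force: [0.5, 0.4, -2.2]
gripper_width: 20.5
```

Emit:
{"op": "play_rows", "data": {"targets": [[0,0,-1,0,0,0],[0,0,-1,0,0,0],[0,0,0,0,0,0],[0,0,0,0,0,0]]}}

```text
t: 11.0
eef_pos: [494.0, 214.1, 334.6]
ee_rot: [-0.044, 0.706, 0.044, 0.706]
ft_force: [-0.2, 0.1, -1.0]
gripper_width: 20.6
```

Emit:
{"op": "play_rows", "data": {"targets": [[0,0,-1,0,0,0],[0,0,0,0,0,0],[0,0,0,0,0,0]]}}

```text
t: 11.25
eef_pos: [494.1, 214.1, 333.6]
ee_rot: [-0.044, 0.706, 0.044, 0.706]
ft_force: [-0.8, -0.1, -0.6]
gripper_width: 20.6
```

Emit:
{"op": "play_rows", "data": {"targets": [[0,0,-1,0,0,0],[0,0,0,0,0,0],[0,0,0,0,0,0]]}}

```text
t: 11.5
eef_pos: [494.1, 214.1, 332.6]
ee_rot: [-0.044, 0.706, 0.044, 0.706]
ft_force: [0.7, 0.0, -0.8]
gripper_width: 20.7
```

Emit:
{"op": "play_rows", "data": {"targets": [[0,0,-0.7,0,0,0],[0,0,0,0,0,0],[0,0,0,0,0,0]]}}

```text
t: 11.75
eef_pos: [494.1, 214.1, 332.0]
ee_rot: [-0.044, 0.706, 0.044, 0.706]
ft_force: [-0.2, 0.2, -1.6]
gripper_width: 20.6
```

Emit:
{"op": "play_rows", "data": {"targets": [[0,0,-0.7,0,0,0],[0,0,0,0,0,0],[0,0,0,0,0,0]]}}

```text
t: 12.0
eef_pos: [494.2, 214.1, 331.8]
ee_rot: [-0.044, 0.706, 0.044, 0.706]
ft_force: [-1.1, -0.4, 4.3]
gripper_width: 20.6
```

Emit:
{"op": "play_rows", "data": {"targets": [[0,0,-0.7,0,0,0],[0,0,0,0,0,0],[0,0,0,0,0,0]]}}

```text
t: 12.25
eef_pos: [494.3, 214.2, 331.6]
ee_rot: [-0.044, 0.705, 0.044, 0.706]
ft_force: [-1.0, 0.7, 9.7]
gripper_width: 20.6
```

Emit:
{"op": "play_rows", "data": {"targets": [[0,0,0,0,0,0],[0,0,0,0,0,0],[0,0,0,0,0,0],[0,0,0,0,0,0]]}}

```text
t: 12.58
eef_pos: [494.4, 214.2, 331.6]
ee_rot: [-0.044, 0.705, 0.044, 0.706]
ft_force: [-1.7, -0.6, 9.7]
gripper_width: 20.4
```

```bash
python3 - <<'E'
from wr import *
shot('w9')
im,d,i=load('w9')
save(cv2.resize(im[150:290,210:350],None,fx=4,fy=4,interpolation=cv2.INTER_CUBIC),'w9z')
im,d=capture('scene'); save(cv2.resize(im[100:250,150:300],None,fx=4,fy=4,interpolation=cv2.INTER_CUBIC),'s9')
E
```

```text
12.5833 [494.4 214.2 331.6] [[0.001, -0.125, 0.992], [0.001, 0.992, 0.125], [-1.0, 0.001, 0.001]] [-1.72 -0.55  9.74] [-0.24  0.67 -0.02] 20.358741577562505
```

View pics/s9.png

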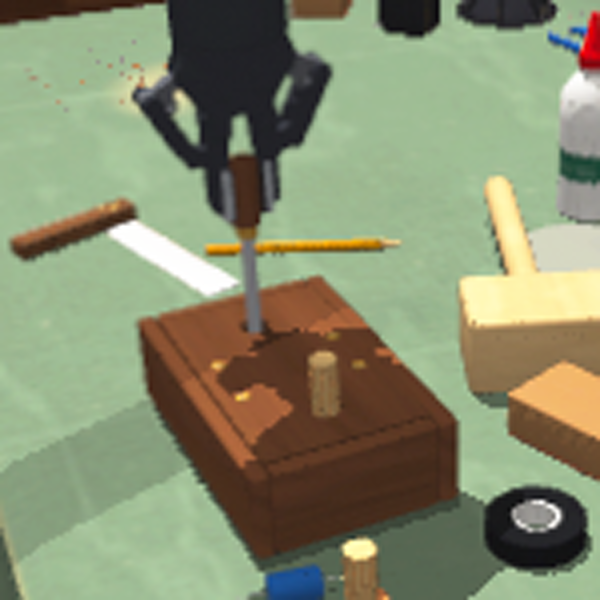

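View pics/w9z.png

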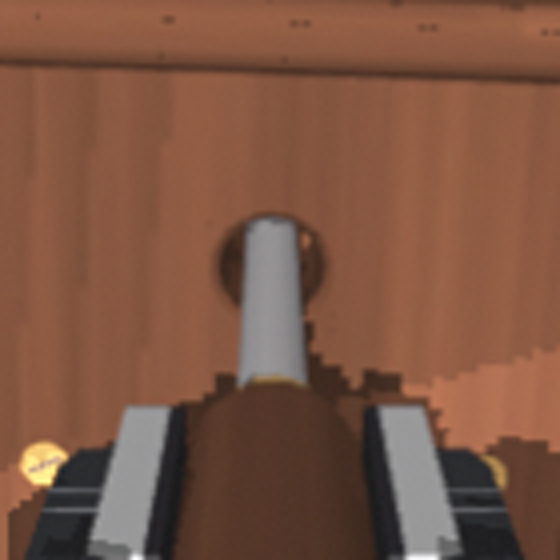

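```bash
python3 - <<'E'
from hole import *
for n in('w1','w8','w9'):
    im,d,i=load(n)
    v0,u0=proj('wrist',[[494.4,214.2,72]],i)[0][::-1]; 
    print(n,u0,v0)
    # expected circles with candidate centres: overlay
    im2=cv2.resize(im,None,fx=4,fy=4,interpolation=cv2.INTER_CUBIC)
    for c,col in(((494.4,214.2),(0,255,0)),):
        a=np.linspace(0,2*np.pi,60); C=np.c_[c[0]+9.75*np.cos(a),c[1]+9.75*np.sin(a),np.full(60,72)]
        q=proj('wrist',C,i)*4+1.5; cv2.polylines(im2,[q.round().astype(np.int32)],True,col,1)
    x,y=int(u0*4),int(v0*4); crop=im2[max(0,y-130):y+130,x-130:x+130]; save(crop,'ov_'+n)
E
python3 -c "
import cv2,numpy as np
a=[cv2.imread(f'pics/ov_{n}.png') for n in('w1','w8','w9')]
cv2.imwrite('pics/ov.png',np.hstack([cv2.resize(x,(260,260)) for x in a]))"
```

```text
w1 284.8023456988349 107.22721689997542
w8 277.71476570024294 205.10719466896782
w9 277.131901461282 215.6889196963581
```

View pics/ov.png

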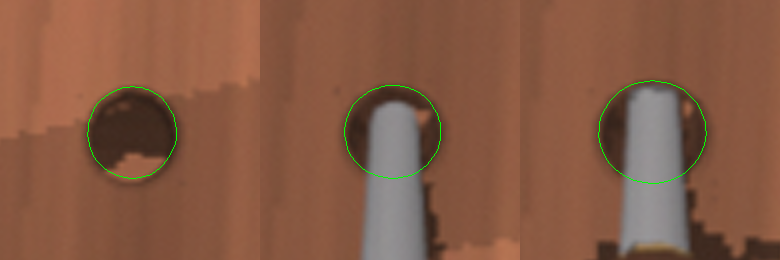

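Emit:
{"op": "play_rows", "data": {"targets": [[0,0,4,0,0,0],[0,0,10,0,0,0],[0,0,20,0,0,0],[0,0,25,0,0,0],[0,0,25,0,0,0],[0,0,25,0,0,0],[0,-15,0,0,0,0],[0,-30,0,0,0,0],[0,-38,0,0,0,0],[0,-38,0,0,0,0],[0,-38,0,0,0,0],[0,-38,0,0,0,0]]}}

```text
t: 13.68
eef_pos: [493.5, 14.8, 439.6]
ee_rot: [-0.044, 0.706, 0.044, 0.706]
ft_force: [1.3, -0.2, -0.7]
gripper_width: 20.5
```

Emit:
{"op": "play_rows", "data": {"targets": [[0,-38,0,0,0,0],[0,-38,0,0,0,0],[0,-38,0,0,0,0],[0,-38,0,0,0,0],[0,-38,0,0,0,0],[0,-38,0,0,0,0],[0,-38,0,0,0,0],[-0.5,-30,0,0,0,0],[0,-16.7,0,0,0,0],[0,0,0,0,0,0],[0,0,0,0,0,0],[0,0,0,0,0,0]]}}

```text
t: 14.68
eef_pos: [493.6, -294.9, 439.3]
ee_rot: [-0.044, 0.706, 0.045, 0.706]
ft_force: [0.2, 0.5, -1.3]
gripper_width: 20.8
```

Emit:
{"op": "play_rows", "data": {"targets": [[0,0,-15,0,0,0],[0,0,-20,0,0,0],[0,0,-15,0,0,0],[0,0,-10,0,0,0],[0,0,-10,0,0,0],[0,0,-8,0,0,0],[0,0,0,0,0,0],[0,0,0,0,0,0],[0,0,0,0,0,0],[0,0,0,0,0,0],[0,0,0,0,0,0]]}}

```text
t: 15.6
eef_pos: [493.7, -295.8, 362.2]
ee_rot: [-0.044, 0.705, 0.044, 0.706]
ft_force: [-0.3, 0.2, -0.5]
gripper_width: 20.9
```

```bash
python3 - <<'E'
from hole import *
shot('w10')
im,d,i=load('w10')
im2=cv2.resize(im,None,fx=4,fy=4,interpolation=cv2.INTER_CUBIC)
rt=np.radians(7.9); c=np.array([479.8,-191.5])+[np.sin(rt)*105,-np.cos(rt)*105]; print(c)
a=np.linspace(0,2*np.pi,60)
for c,h,r,col in((c,45,6.25,(0,255,0)),((493.6,-295.6),52,5,(0,0,255))):
    q=proj('wrist',np.c_[c[0]+r*np.cos(a),c[1]+r*np.sin(a),np.full(60,h)],i)*4+1.5; cv2.polylines(im2,[q.round().astype(np.int32)],True,col,1)
save(im2[600:1150,840:1400],'w10z')
im,d=capture('scene'); save(cv2.resize(im[200:350,220:370],None,fx=4,fy=4,interpolation=cv2.INTER_CUBIC),'s10')
E
```

```text
15.6 [ 493.7 -295.8  362.2] [[0.001, -0.125, 0.992], [-0.0, 0.992, 0.125], [-1.0, -0.0, 0.001]] [-0.27  0.17 -0.55] [ 0.03 -0.02  0.04] 20.88188706833678
[ 494.23167733 -295.50349364]
```

View pics/w10z.png

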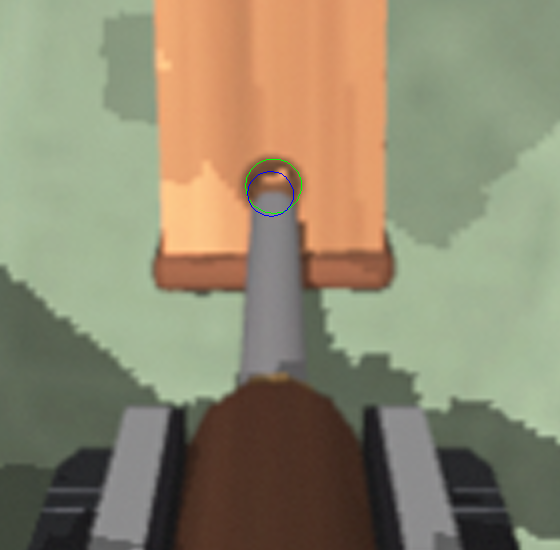

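View pics/s10.png

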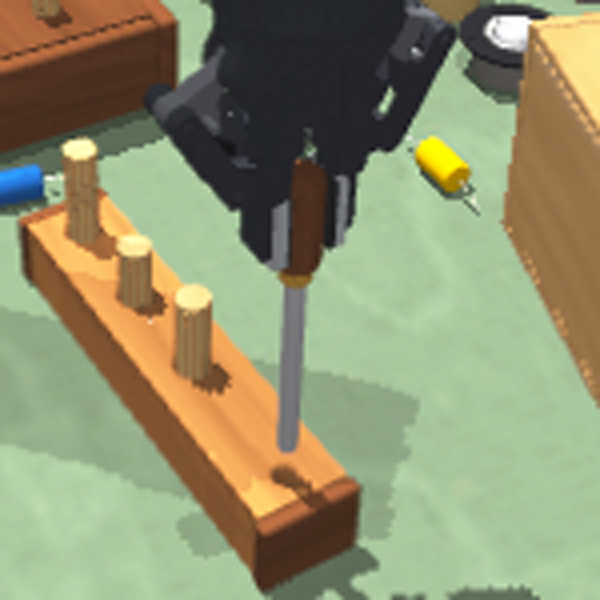

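Emit:
{"op": "play_rows", "data": {"targets": [[0.3,0,-8,0,0,0],[0,0,-6,0,0,0],[0,0,-4,0,0,0],[0,0,-4,0,0,0],[0,0,-3,0,0,0],[0,0,0,0,0,0],[0,0,0,0,0,0],[0,0,0,0,0,0]]}}

```text
t: 16.37
eef_pos: [493.9, -295.7, 336.8]
ee_rot: [-0.044, 0.706, 0.044, 0.706]
ft_force: [-0.3, -0.1, -1.2]
gripper_width: 20.6
```

Emit:
{"op": "play_rows", "data": {"targets": [[0,0,-5,0,0,0],[0,0,-5,0,0,0],[0,0,-5,0,0,0],[0,0,-5,0,0,0],[0,0,-3,0,0,0],[0,0,-1.5,0,0,0],[0,0,-1,0,0,0],[0,0,0,0,0,0],[0,0,0,0,0,0],[0,0,0,0,0,0]]}}

```text
t: 17.2
eef_pos: [493.9, -295.7, 311.3]
ee_rot: [-0.044, 0.706, 0.044, 0.706]
ft_force: [0.5, 0.2, -0.2]
gripper_width: 20.7
```

Emit:
{"op": "play_rows", "data": {"targets": [[0,0,-0.5,0,0,0],[0,0,0,0,0,0],[0,0,0,0,0,0]]}}

```text
t: 17.45
eef_pos: [493.9, -295.6, 310.7]
ee_rot: [-0.044, 0.706, 0.044, 0.706]
ft_force: [-0.1, -0.8, -1.7]
gripper_width: 20.6
```

Emit:
{"op": "play_rows", "data": {"targets": [[0,0,-0.6,0,0,0],[0,0,0,0,0,0],[0,0,0,0,0,0]]}}

```text
t: 17.7
eef_pos: [493.9, -295.7, 310.1]
ee_rot: [-0.044, 0.706, 0.044, 0.706]
ft_force: [-0.7, 1.2, 1.8]
gripper_width: 20.7
```

Emit:
{"op": "play_rows", "data": {"targets": [[0,0,-0.5,0,0,0],[0,0,0,0,0,0],[0,0,0,0,0,0]]}}

```text
t: 17.95
eef_pos: [494.0, -295.9, 310.1]
ee_rot: [-0.044, 0.706, 0.044, 0.706]
ft_force: [-0.7, 0.2, 4.7]
gripper_width: 20.6
```

Emit:
{"op": "play_rows", "data": {"targets": [[0,0,0.5,0,0,0],[0,0,0,0,0,0],[0,0,0,0,0,0],[0,0,0,0,0,0],[0,0,0,0,0,0],[0,0,0,0,0,0],[0,0,0,0,0,0],[0,0,0,0,0,0]], "gripper": 0}}

```text
t: 18.62
eef_pos: [493.9, -295.6, 310.0]
ee_rot: [-0.044, 0.706, 0.044, 0.706]
ft_force: [-0.1, -0.7, 0.4]
gripper_width: 85.5
```

Emit:
{"op": "play_rows", "data": {"targets": [[0,0,15,0,0,0],[0,0,25,0,0,0],[0,0,30,0,0,0],[0,0,25,0,0,0],[0,5,0,0,0,0],[0,30,0,0,0,0],[0,30,0,0,0,0],[0,5,0,0,0,0],[0,0,0,0,0,0],[0,0,0,0,0,0],[0,0,0,0,0,0],[0,0,0,0,0,0]]}}

```text
t: 19.62
eef_pos: [493.5, -226.9, 405.0]
ee_rot: [-0.044, 0.706, 0.043, 0.706]
ft_force: [0.2, -0.2, 0.0]
gripper_width: 85.3
```

```bash
python3 - <<'E'
from hole import *
shot('w11')
for n,c,h in(('rod',(494,-295),178),('d90',(466.3,-92.5),103),('d66',(474.4,-152),79),('d78',(482.8,-211.5),91)):
    im,d,i,u,v,P=fit('w11',c,h,9)
    m=(abs(P[...,2]-h)<4)&(np.hypot(P[...,0]-c[0],P[...,1]-c[1])<16)
    if m.sum(): print(n,ray_circ(m,u,v,i,h),P[m].mean(0).round(1),np.median(P[m][:,2]))
im,d,i=load('w11')
im2=cv2.resize(im,None,fx=4,fy=4,interpolation=cv2.INTER_CUBIC); a=np.linspace(0,2*np.pi,60)
for c,h,r in(((482.7,-211.5),91,9),((494,-295.5),178,11)):
    q=proj('wrist',np.c_[c[0]+r*np.cos(a),c[1]+r*np.sin(a),np.full(60,h)],i)*4+1.5; cv2.polylines(im2,[q.round().astype(np.int32)],True,(0,255,0),1); print(q.mean(0))
save(im2[600:1400,800:1400][::1],'w11z')
E
```

```text
19.6167 [ 493.5 -226.9  405. ] [[-0.0, -0.123, 0.992], [-0.001, 0.992, 0.123], [-1.0, -0.001, -0.0]] [ 0.24 -0.21  0.05] [ 0.04 -0.04 -0.01] 85.28789668369097
rod (array([ 494.59, -293.92]), np.float64(10.15), array([267. , 320.4])) [ 494.6 -294.7  176.7] 176.9861574380571
d90 (array([465.95, -93.74]), np.float64(8.94), array([262.9,  26.2])) [465.9 -93.6 102.5] 102.61560651084329
d66 (array([ 474.38, -152.6 ]), np.float64(8.57), array([266.2, 108.2])) [ 474.4 -152.6   78.6] 78.65067361086625
d78 (array([ 482.66, -211.24]), np.float64(8.62), array([267.6, 178.3])) [ 482.7 -211.3   90.4] 90.54066535613836
[1072.11370401  716.00190477]
[1067.23427215 1291.92551776]
```

View pics/w11z.png

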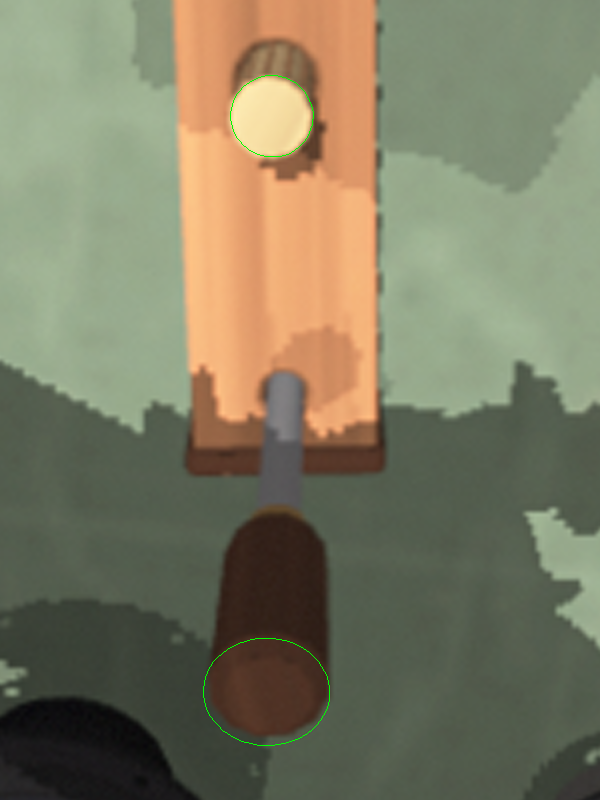

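Emit:
{"op": "play_rows", "data": {"targets": [[-11.2,14.2,0,0,0,0],[0,0,-20,0,0,0],[0,0,-30,0,0,0],[0,0,-30,0,0,0],[0,0,-30,0,0,0],[0,0,-25,0,0,0],[0,0,-20,0,0,0],[0,0,-12,0,0,0],[0,0,-6,0,0,0],[0,0,0,0,0,0],[0,0,0,0,0,0],[0,0,0,0,0,0]]}}

```text
t: 20.67
eef_pos: [483.2, -211.9, 233.2]
ee_rot: [-0.044, 0.705, 0.044, 0.706]
ft_force: [0.5, -0.1, -0.1]
gripper_width: 85.5
```

```bash
python3 wr.py w12
```

```text
20.6667 [ 483.2 -211.9  233.2] [[0.002, -0.124, 0.992], [-0.0, 0.992, 0.124], [-1.0, -0.001, 0.002]] [ 0.5  -0.09 -0.15] [ 0.02 -0.01 -0.04] 85.46521623526198
```

View pics/w12.png

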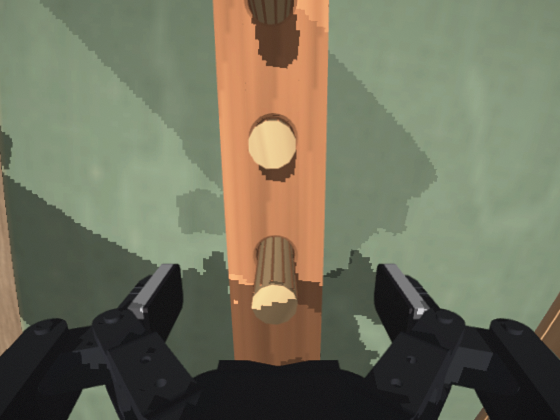

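Emit:
{"op": "play_rows", "data": {"targets": [[-0.7,0,0,0,0,0],[0,0,0,0,0,0],[0,0,0,0,0,0],[0,0,0,0,0,0],[0,0,0,0,0,0],[0,0,0,0,0,0],[0,0,0,0,0,0],[0,0,0,0,0,0],[0,0,0,0,0,0],[0,0,0,0,0,0],[0,0,0,0,0,0],[0,0,0,0,0,0]], "gripper": 255, "newtons": 60}}

```text
t: 21.72
eef_pos: [482.0, -211.5, 232.2]
ee_rot: [-0.044, 0.706, 0.044, 0.706]
ft_force: [-0.9, 0.7, 5.2]
gripper_width: 16.4
```

```bash
python3 wr.py w13
```

```text
21.7167 [ 482.  -211.5  232.2] [[0.0, -0.125, 0.992], [0.0, 0.992, 0.125], [-1.0, 0.0, 0.0]] [-0.91  0.72  5.2 ] [ 0.17  0.34 -0.05] 16.39184355559905
```

View pics/w13.png

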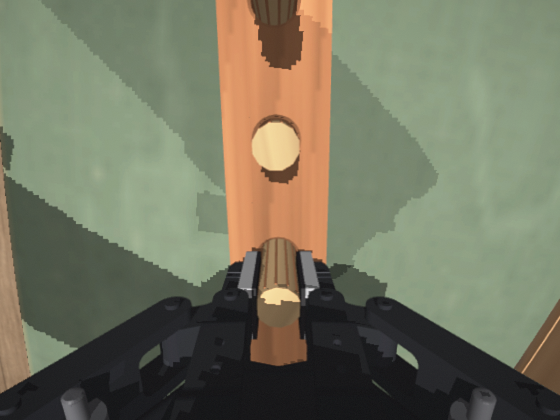

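```bash
python3 - <<'E'
from hole import *
im,d,i=load('w13')
im2=cv2.resize(im,None,fx=4,fy=4,interpolation=cv2.INTER_CUBIC); a=np.linspace(0,2*np.pi,60)
for c,h,r in(((482,-211.5),91,9),((482,-211.5),45,10.25)):
    q=proj('wrist',np.c_[c[0]+r*np.cos(a),c[1]+r*np.sin(a),np.full(60,h)],i)*4+1.5; cv2.polylines(im2,[q.round().astype(np.int32)],True,(0,255,0),1); print(q.mean(0)/4)
save(im2[840:1400,840:1400],'w13z')
E
```

```text
[277.67258052 306.70887331]
[277.87119113 257.07202533]
```

View pics/w13z.png

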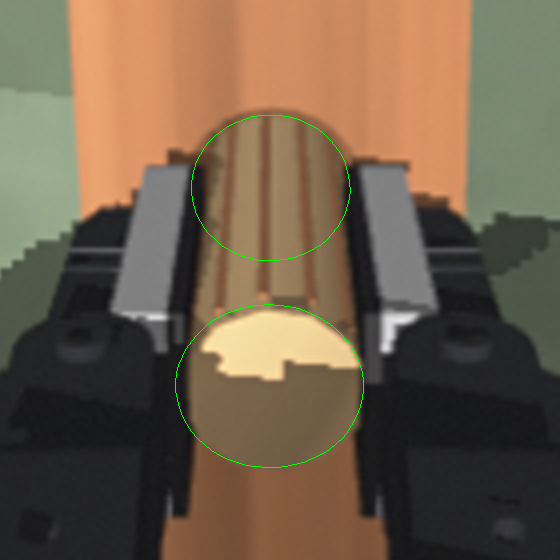

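Emit:
{"op": "play_rows", "data": {"targets": [[0,0,4,0,0,0],[0,0,8,0,0,0],[0,0,15,0,0,0],[0,0,20,0,0,0],[0,0,25,0,0,0],[0,0,28,0,0,0],[0,0,25,0,0,0],[0,0,0,0,0,0],[0,0,0,0,0,0],[0,0,0,0,0,0],[0,0,0,0,0,0]]}}

```text
t: 22.68
eef_pos: [481.6, -211.2, 356.1]
ee_rot: [-0.044, 0.706, 0.044, 0.705]
ft_force: [-0.2, 0.2, -1.0]
gripper_width: 16.4
```

```bash
python3 - <<'E'
from hole import *
shot('w14')
im,d,i=load('w14')
e=get_state()['eef_pos']
im2=cv2.resize(im,None,fx=4,fy=4,interpolation=cv2.INTER_CUBIC); a=np.linspace(0,2*np.pi,60)
for h,r in((e[2]-219.2+78,9),(e[2]-219.2,9)):
    q=proj('wrist',np.c_[e[0]+r*np.cos(a),e[1]+r*np.sin(a),np.full(60,h)],i)*4+1.5; cv2.polylines(im2,[q.round().astype(np.int32)],True,(0,255,0),1)
save(im2[840:1400,840:1400],'w14z')
im,d=capture('scene'); save(cv2.resize(im[150:300,200:350],None,fx=4,fy=4,interpolation=cv2.INTER_CUBIC),'s14')
print((proj('scene',[[e[0],e[1],e[2]-219.2],[e[0],e[1],e[2]-219.2+78]])-[200,150])*4)
E
```

```text
22.6833 [ 481.6 -211.2  356.1] [[-0.002, -0.125, 0.992], [0.0, 0.992, 0.125], [-1.0, 0.0, -0.002]] [-0.21  0.23 -1.  ] [-0.04  0.01 -0.01] 16.421926777341202
[[268.59565935 425.10366266]
 [268.41759265 292.77536813]]
```

View pics/w14z.png

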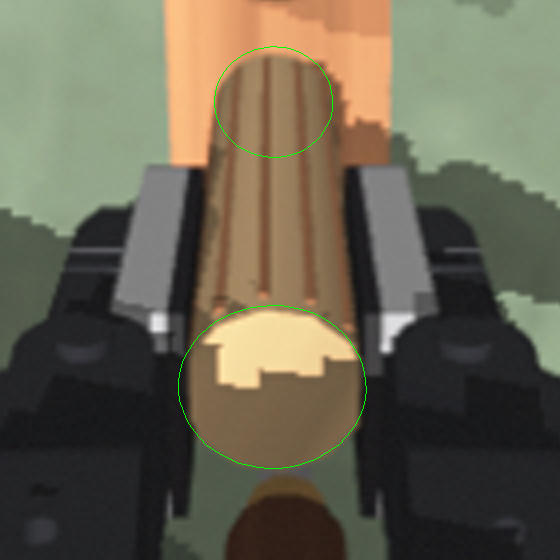

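View pics/s14.png

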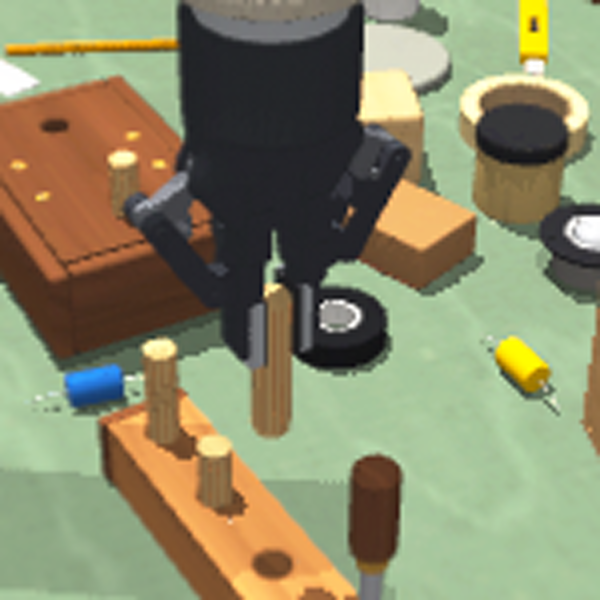

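Emit:
{"op": "play_rows", "data": {"targets": [[0,15,0,0,0,0],[1,30,0,0,0,0],[1,36,0,0,0,0],[1,36,0,0,0,0],[1,36,0,0,0,0],[1,36,0,0,0,0],[1,36,0,0,0,0],[1,36,0,0,0,0],[1,36,0,0,0,0],[1,36,0,0,0,0],[1,36,0,0,0,0],[1,30,0,0,0,0]]}}

```text
t: 23.78
eef_pos: [492.4, 190.3, 356.2]
ee_rot: [-0.045, 0.706, 0.045, 0.705]
ft_force: [-0.0, 0.3, 0.1]
gripper_width: 16.3
```

Emit:
{"op": "play_rows", "data": {"targets": [[1.1,20,0,0,0,0],[0,6.6,0,0,0,0],[0,0,-15,0,0,0],[0,0,-15,0,0,0],[0,0,-10,0,0,0],[0,0,-5,0,0,0],[0,0,0,0,0,0],[0,0,0,0,0,0],[0,0,0,0,0,0],[0,0,0,0,0,0],[0,0,0,0,0,0],[0,0,0,0,0,0]]}}

```text
t: 24.78
eef_pos: [494.2, 214.2, 312.4]
ee_rot: [-0.044, 0.706, 0.044, 0.706]
ft_force: [0.3, -0.2, -0.3]
gripper_width: 16.1
```

```bash
cat > ov.py <<'E'
from hole import *
def go(n,c=(494.4,214.2)):
    shot(n); im,d,i=load(n); e=get_state()['eef_pos']
    im2=cv2.resize(im,None,fx=4,fy=4,interpolation=cv2.INTER_CUBIC); a=np.linspace(0,2*np.pi,60)
    for x,y,h,r,col in((e[0],e[1],e[2]-219.2+78,9,(0,255,0)),(e[0],e[1],e[2]-219.2,9,(0,255,0)),(*c,72,9.75,(0,0,255))):
        q=proj('wrist',np.c_[x+r*np.cos(a),y+r*np.sin(a),np.full(60,h)],i)*4+1.5; cv2.polylines(im2,[q.round().astype(np.int32)],True,col,1)
    save(im2[760:1320,840:1400],n+'z')
    im,d=capture('scene'); save(cv2.resize(im[130:280,150:300],None,fx=4,fy=4,interpolation=cv2.INTER_CUBIC),'s'+n)
go(sys.argv[1])
E
python3 ov.py w15
```

```text
24.7833 [494.2 214.2 312.4] [[0.0, -0.125, 0.992], [0.001, 0.992, 0.125], [-1.0, 0.0, 0.001]] [ 0.3  -0.18 -0.33] [ 0.02 -0.   -0.01] 16.070508308635166
```

View pics/w15z.png

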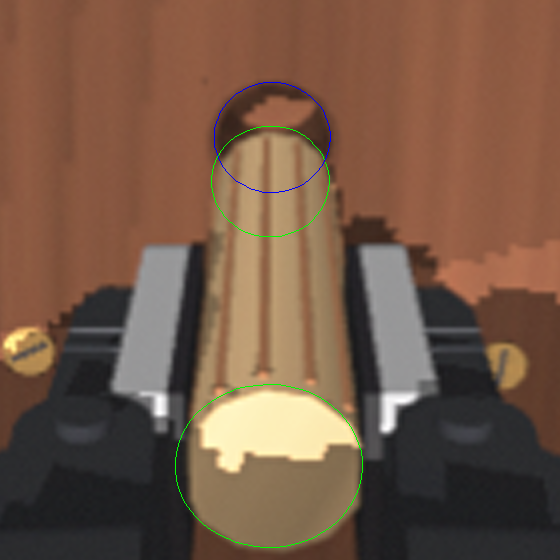

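View pics/sw15.png

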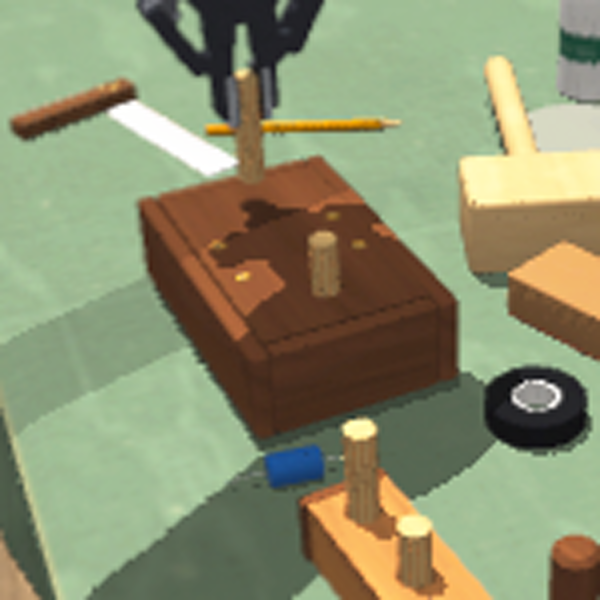

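Emit:
{"op": "play_rows", "data": {"targets": [[0,0,-7,0,0,0],[0,0,-6,0,0,0],[0,0,-4,0,0,0],[0,0,-2,0,0,0],[0,0,0,0,0,0],[0,0,0,0,0,0],[0,0,0,0,0,0],[0,0,0,0,0,0],[0,0,0,0,0,0]]}}

```text
t: 25.63
eef_pos: [494.2, 214.2, 293.2]
ee_rot: [-0.044, 0.706, 0.044, 0.706]
ft_force: [-0.3, 0.3, -0.2]
gripper_width: 16.3
```

```bash
python3 ov.py w16
```

```text
25.6333 [494.2 214.2 293.2] [[0.0, -0.125, 0.992], [0.0, 0.992, 0.125], [-1.0, 0.0, 0.0]] [-0.34  0.28 -0.22] [ 0.    0.   -0.02] 16.342361920755145
```

View pics/w16z.png

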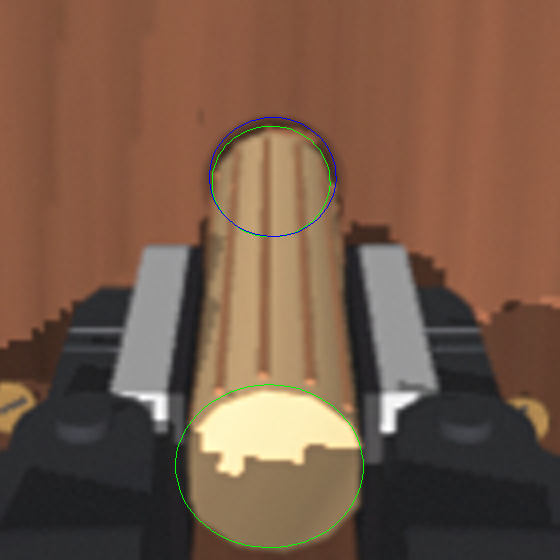

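View pics/sw16.png

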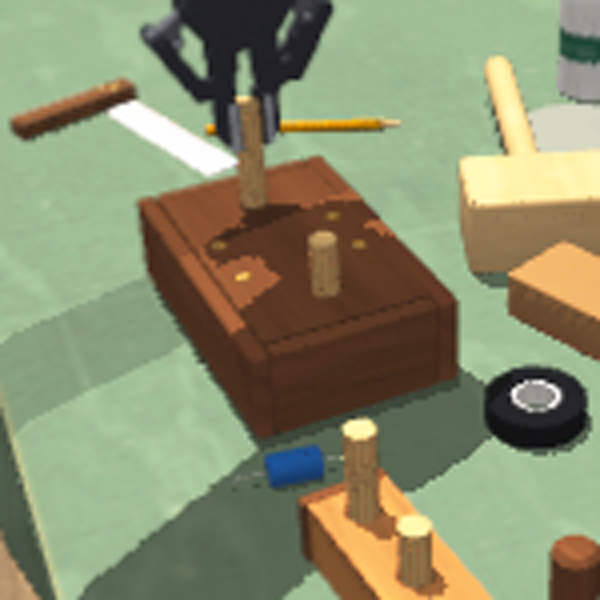

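Emit:
{"op": "play_rows", "data": {"targets": [[0,-0.2,-1,0,0,0],[0,0,-1,0,0,0],[0,0,-1,0,0,0],[0,0,0,0,0,0],[0,0,0,0,0,0]]}}

```text
t: 26.15
eef_pos: [494.0, 214.0, 289.9]
ee_rot: [-0.044, 0.706, 0.044, 0.706]
ft_force: [-0.1, -0.5, -0.6]
gripper_width: 16.4
```

Emit:
{"op": "play_rows", "data": {"targets": [[0,0,-0.7,0,0,0],[0,0,0,0,0,0],[0,0,0,0,0,0]]}}

```text
t: 26.4
eef_pos: [494.1, 214.0, 289.3]
ee_rot: [-0.044, 0.706, 0.044, 0.706]
ft_force: [-0.4, -0.4, -0.8]
gripper_width: 16.6
```

Emit:
{"op": "play_rows", "data": {"targets": [[0,0,-0.7,0,0,0],[0,0,0,0,0,0],[0,0,0,0,0,0]]}}

```text
t: 26.65
eef_pos: [494.1, 214.0, 288.6]
ee_rot: [-0.044, 0.706, 0.044, 0.706]
ft_force: [-0.3, 1.0, -1.3]
gripper_width: 16.1
```

Emit:
{"op": "play_rows", "data": {"targets": [[0,0,-1,0,0,0],[0,0,-1,0,0,0],[0,0,-1,0,0,0],[0,0,0,0,0,0],[0,0,0,0,0,0]]}}

```text
t: 27.07
eef_pos: [494.0, 214.0, 285.5]
ee_rot: [-0.044, 0.706, 0.044, 0.706]
ft_force: [-0.6, 0.1, -0.9]
gripper_width: 16.5
```

Emit:
{"op": "play_rows", "data": {"targets": [[0,0,-1.5,0,0,0],[0,0,-1.5,0,0,0],[0,0,-1.5,0,0,0],[0,0,-1.5,0,0,0],[0,0,0,0,0,0],[0,0,0,0,0,0]]}}

```text
t: 27.57
eef_pos: [494.0, 214.0, 279.5]
ee_rot: [-0.044, 0.706, 0.044, 0.706]
ft_force: [-0.3, -0.5, -0.3]
gripper_width: 16.8
```

Emit:
{"op": "play_rows", "data": {"targets": [[0,0,-2,0,0,0],[0,0,-2,0,0,0],[0,0,-2,0,0,0],[0,0,-2,0,0,0],[0,0,-2,0,0,0],[0,0,0,0,0,0],[0,0,0,0,0,0]]}}

```text
t: 28.15
eef_pos: [494.0, 214.0, 269.5]
ee_rot: [-0.044, 0.706, 0.044, 0.706]
ft_force: [0.2, -0.5, -0.3]
gripper_width: 16.1
```

Emit:
{"op": "play_rows", "data": {"targets": [[0,0,-2,0,0,0],[0,0,-2,0,0,0],[0,0,-2,0,0,0],[0,0,-2,0,0,0],[0,0,-2,0,0,0],[0,0,-1.5,0,0,0],[0,0,0,0,0,0],[0,0,0,0,0,0],[0,0,0,0,0,0]]}}

```text
t: 28.9
eef_pos: [494.1, 214.0, 258.2]
ee_rot: [-0.044, 0.706, 0.044, 0.706]
ft_force: [-0.4, 0.9, -1.2]
gripper_width: 16.4
```

```bash
python3 ov.py w17
```

```text
28.9 [494.1 214.  258.2] [[0.0, -0.125, 0.992], [-0.0, 0.992, 0.125], [-1.0, -0.0, 0.0]] [-0.45  0.88 -1.16] [0.   0.02 0.01] 16.388679059532542
```

View pics/sw17.png

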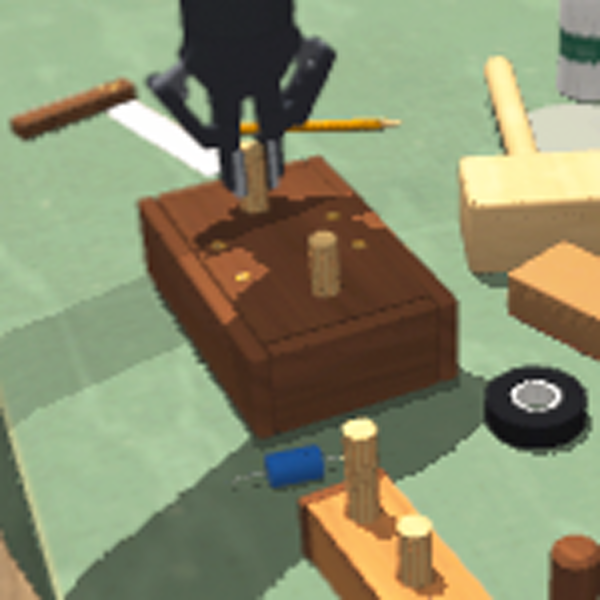

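The dowel is in the hole without resistance. Now the last few millimetres, slowly.

Emit:
{"op": "play_rows", "data": {"targets": [[0,0,-1,0,0,0],[0,0,-1,0,0,0],[0,0,-1,0,0,0],[0,0,0,0,0,0],[0,0,0,0,0,0]]}}

```text
t: 29.42
eef_pos: [494.0, 214.0, 255.0]
ee_rot: [-0.044, 0.706, 0.044, 0.706]
ft_force: [0.3, -0.2, -0.3]
gripper_width: 16.4
```

Emit:
{"op": "play_rows", "data": {"targets": [[0,0,-0.7,0,0,0],[0,0,0,0,0,0],[0,0,0,0,0,0]]}}

```text
t: 29.67
eef_pos: [494.1, 214.0, 254.4]
ee_rot: [-0.044, 0.706, 0.044, 0.706]
ft_force: [-0.8, 0.1, -0.9]
gripper_width: 16.1
```

Emit:
{"op": "play_rows", "data": {"targets": [[0,0,-0.7,0,0,0],[0,0,0,0,0,0],[0,0,0,0,0,0]]}}

```text
t: 29.92
eef_pos: [494.1, 214.0, 253.9]
ee_rot: [-0.044, 0.706, 0.044, 0.706]
ft_force: [-2.4, -0.1, 4.0]
gripper_width: 16.9
```

Emit:
{"op": "play_rows", "data": {"targets": [[0,0,-0.5,0,0,0],[0,0,0,0,0,0],[0,0,0,0,0,0]]}}

```text
t: 30.17
eef_pos: [494.2, 214.0, 253.9]
ee_rot: [-0.044, 0.706, 0.044, 0.706]
ft_force: [-3.2, -1.7, 9.6]
gripper_width: 16.5
```

Emit:
{"op": "play_rows", "data": {"targets": [[0,0,-0.2,0,0,0],[0,0,0,0,0,0],[0,0,0,0,0,0],[0,0,0,0,0,0],[0,0,0,0,0,0]]}}

```text
t: 30.58
eef_pos: [494.3, 214.0, 253.9]
ee_rot: [-0.044, 0.706, 0.044, 0.706]
ft_force: [-4.1, -1.3, 10.9]
gripper_width: 16.4
```

Emit:
{"op": "play_rows", "data": {"targets": [[0,0,0.5,0,0,0],[0,0,0,0,0,0],[0,0,0,0,0,0],[0,0,0,0,0,0],[0,0,0,0,0,0],[0,0,0,0,0,0],[0,0,0,0,0,0],[0,0,0,0,0,0]], "gripper": 0}}

```text
t: 31.25
eef_pos: [494.1, 214.0, 253.5]
ee_rot: [-0.044, 0.706, 0.044, 0.706]
ft_force: [0.1, -1.0, 0.1]
gripper_width: 85.5
```

Emit:
{"op": "play_rows", "data": {"targets": [[0,0,10,0,0,0],[0,0,20,0,0,0],[0,0,30,0,0,0],[0,0,30,0,0,0],[0,0,30,0,0,0],[0,0,30,0,0,0],[0,-20,0,0,0,0],[0,-30,0,0,0,0],[0,-28,0,0,0,0],[0,0,0,0,0,0],[0,0,0,0,0,0],[0,0,0,0,0,0]]}}

```text
t: 32.25
eef_pos: [494.0, 136.3, 404.1]
ee_rot: [-0.044, 0.706, 0.044, 0.706]
ft_force: [-0.2, 0.3, -0.5]
gripper_width: 85.0
```

Emit:
{"op": "play_rows", "data": {"targets": [[0,0,0,0,0,0],[0,0,0,0,0,0],[0,0,0,0,0,0]]}}

```text
t: 32.5
eef_pos: [494.0, 136.9, 403.4]
ee_rot: [-0.045, 0.706, 0.045, 0.706]
ft_force: [-0.0, -0.1, 0.7]
gripper_width: 85.6
```

```bash
python3 - <<'E'
from hole import *
shot('w20')
for n,c,h in(('d78',(494.2,214),112.7),('fit',(506.2,91),112)):
    im,d,i,u,v,P=fit('w20',c,h,9)
    m=(abs(P[...,2]-h)<5)&(np.hypot(P[...,0]-c[0],P[...,1]-c[1])<16)
    print(n,ray_circ(m,u,v,i,h),P[m].mean(0).round(1),np.median(P[m][:,2]))
im,d=capture('scene'); save(cv2.resize(im[150:350,170:330],None,fx=3,fy=3,interpolation=cv2.INTER_CUBIC),'s20')
im,d=capture('top'); save(cv2.resize(im[100:300,180:450],None,fx=2.9,fy=2.9,interpolation=cv2.INTER_CUBIC),'t20')
E
```

```text
32.5 [494.  136.9 403.4] [[-0.0, -0.126, 0.992], [-0.0, 0.992, 0.126], [-1.0, -0.0, -0.0]] [-0.01 -0.14  0.67] [ 0.02 -0.01 -0.01] 85.59573451354126
d78 (array([494.73, 213.34]), np.float64(8.42), array([291.2, 107.7])) [494.7 213.4 112.2] 112.25471277585518
fit (array([506.09,  91.24]), np.float64(8.83), array([284.9, 256. ])) [506.2  90.9 111. ] 111.25206359998418
```

View pics/s20.png

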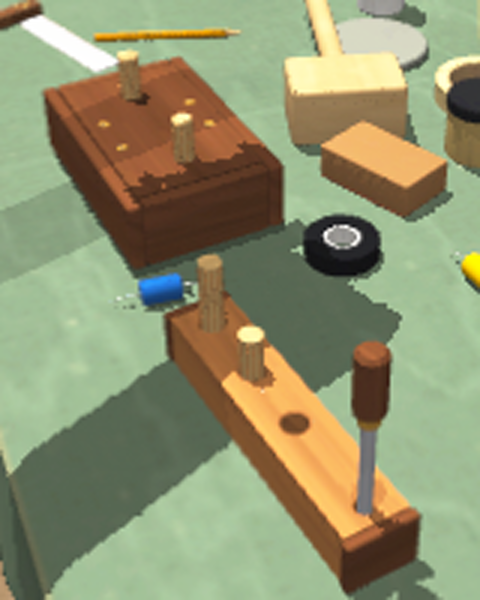

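View pics/w20.png

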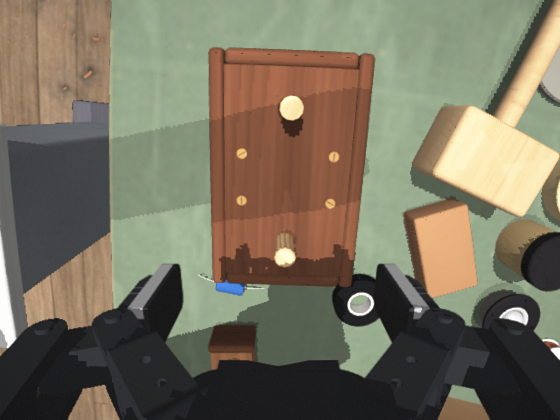

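The new dowel stands upright at wrist pixel (291,108), with its top about 1 mm above the fitted one at (285,256). The rod and the other two dowels are in the rack, and the other things have not been moved. I'm handing in now.

```bash
python3 -c "
from station import robot
print(robot.job_done())"
```

```text
the job is handed in; nothing more can be done
None
```

The job is done and handed in at about 32.5 s of the 72 s; no verdict was reported.

- **Depth:** I pressed the rod on the hole floor with about 10 N. Measured against its contact with the bottom of the rack hole, that gave a depth of 37.3 mm. The depth picture read about 37.5 mm beforehand. The rod went back into its own rack hole and I let it go.
- **Dowel:** I chose the 78 mm dowel, which should stand about 40.7 mm out. It went in without resistance and bottomed where the depth predicted. I pressed it with about 10–11 N and released it.
- **Last checks:** The dowel's top is at about z 112.3 mm, against 111.3 mm for the fitted dowel (same camera, depth bias about −0.7 mm). Its top lies within about 1 mm of the hole's centre as measured. The scene picture shows the rod and the 66 and 90 mm dowels upright in the rack. The other things were undisturbed by eye; I did not measure them.
- **Disagreements:** Early hole estimates differed by 1–2 mm between cameras and while the arm was still settling. Settled wrist views resolved this before the insertion.

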